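Load the hot chafing dish, using the lid lifter

TASK

The domed lid on the buffet's chafing dish is hot: with the lid lifter's tine through its loop, lift it off level, without the robot itself touching it, and set it flat on the round cork rest. Stand all the portion tins there are upright on the dish's floor, then use the lifter again to put the lid back squarely so that it covers the dish all round. Finally hang the lifter by its handle across both arms of the hook stand, and leave the mug, bottle and bowl alone.

Things in the scene. Friction and masses are not known exactly. Their poses are not given: they have to be found in the camera images.
- dish: Fixed round steel chafing dish, open at the top, outer diameter 208 mm, inner diameter 196 mm, two brass side handles that stick out to 133 mm from its centre. Origin on the table under its centre, z up.
- dish_floor (a point): Centre of the dish's flat inner floor, 24 mm above the table.
- dish_rim (a point): Centre of the dish's mouth at rim height, 92 mm above the table, 68 mm above the inner floor. The lid simply lies on the rim.
- rest: Fixed round lid rest, wood with cork top, diameter 200 mm. Origin on the table under its centre.
- rest_top (a point): Centre of the rest's flat top, 20 mm above the table.
- lid: Hot brass domed lid, loose, diameter 232 mm, flat underside, about 0.45 kg, with a loop on top. Origin at the centre of the underside, z up. It starts on the dish. Dome: 12 mm high at the edge, 34 mm at radius 85, 48 mm at radius 30, 53 mm at the flat crown (radius 22).
- lid_loop (a point): Middle of the opening of the lid's rigid upright loop, on the lid's axis 82 mm above the underside. The loop is an arch of 8 mm round bar in the lid's y-z plane, so a tine passes through it along the lid's x axis, from either side. Opening: 50 mm wide (y); it reaches from the crown, 53 mm above the lid's underside, to 110 mm at its inside top. Outside top 118 mm.
- lifter: Lid lifter, loose, 0.25 kg, a C-shape open to its +x side that stands on its own foot. Origin on the table under the handle's middle, x along the handle towards the tine's free end. Total height 128 mm. Tine along x at the bottom, 10 mm wide, from x=-58 to x=+62 mm, top dipping to 12 mm high at x=0 and rising to 26 mm at the upturned free end (18 mm at the spine end); steel spine at x=-68 to -58; foot bar 80 mm along y, 14 mm wide and 10 mm high, at x=-63.
- lifter_grip (a point): Middle of the lifter's black straight handle, where to grip from above: a bar along the lifter's x, 124 mm long, 18 mm wide (y), 18 mm high; this point is 119 mm above the lifter's underside, 107 mm above lifter_seat. At the +x end (x=61 to 71 mm) a nub hangs 21 mm down from the bar's middle height.
- lifter_seat (a point): Dip of the tine's top, straight below the handle's middle, 12 mm above the lifter's underside: where the inside top of the loop settles when a lid hangs balanced.
- hook: Fixed steel stand with two parallel round arms (10 mm thick) that stick out along its -x, at y=-36 and +36 mm; each has its upright at x=+62 and an upturned tip at x=-40 to -46 (tips 25 mm above the arms' middle line). Origin on the table below the middle of the arms; base plate from x=28 to 108 mm.
- hook_arms (a point): Midway between the two arms, at the level of their top, 170 mm above the table, 62 mm in front of the uprights. A handle hung on the arms has its middle 9 mm above this, lying across both (along the stand's y, either way round). The arms pass between handle and tine, so the lifter comes in from the front, its handle above the upturned tips, and is then lowered.
- mug: White mug, a bystander.
- bottle: Amber bottle, a bystander.
- bowl: Blue bowl, a bystander.
- tin1_handle (a point): Middle of the strap handle of a steel portion tin, loose (may be absent): tin body 62 mm diameter, 34 mm high, 0.15 kg; on its top a dark bar along the tin's x, 44 mm long, 10 mm wide (y), 12 mm high, its middle 24 mm above the tin's top and 58 mm above its underside (64 mm overall). z up.
- tin2_handle (a point): The same of another such tin (may be absent).
- tin3_handle (a point): The same of another such tin (may be absent).
Things that resemble listed ones, but are neither listed nor needed, are in the scene too. What is shaped like the part that bears tin1_handle but orange or purple is not meant.

How it is judged:
By the outcome, as a careful person would: the job done as asked, in the order asked, and still so for the second after the job is handed in, with the robot touching nothing.
Of tin1, tin2, tin3 only 1 to 3 are there at a start; the rules pass over those that are not, and their reading is None.
At some moment in a run one of tin1, tin2, tin3 may be knocked a few centimetres aside while the robot is not near it.
It also fails if it takes over 210 s, if anything falls off the work surface, if the arm or the gripper's body presses on something with over 40 N, if the wrist force passes 120 N, or if a joint passes its speed limit or range.

ROBOT

A 6-joint arm with a two-finger parallel gripper is mounted at the origin on the work surface. World frame = base frame: x ahead of the robot, y to its left, z up, the work surface at z = 0. Lengths are in m, angles in rad, forces in N, time in s.
With the tool pointing down it reaches from about 0.425 to 0.95 m from the base axis. Payload 3.5 kg.
Tool frame: the origin (TCP) lies on the centre line of the jaws, within the pads' length; the fingertips stand 17 mm ahead of it and the grasp point (between the pads) lies 2 mm behind it; z points along the fingers, y is the line along which they close (so a half turn about z gives the same grasp; the last joint's range is limited). The gripper opens to 85 mm and grips with 20 to 120 N. Pads are 22 mm wide; open, the fingers measure 114 mm over their backs; the gripper's body (76 mm by 85 mm) begins 54 mm behind the grasp point. The pads swing forward as they close: fully open they stand 13 mm farther back than shut.
Start: joints at [-1.264, 0.286, 1.577, -0, 1.279, -0.15], TCP at [0.298, -0.606, 0.248] pointing down, gripper open.
Joint ranges: [-2.77, 2.77], [-0.9, 2.22], [0.21, 2.48], [-1.53, 4.67], [0.24, 2.81], [-2.84, 2.84]. Speed limits (rad/s): [2.79, 2.79, 3.14, 3.14, 3.14, 3.14].

INTERFACE

Orientations are given as a unit quaternion [x, y, z, w].
In Python, from plant import ctrl gives the robot as it stands. The module is installed in compiled form; this text tells all that it offers.
- The arm moves only by the tool drive_tool, never from a script. Its argument "moves" is a list of rows, each a list of 3 entries, a list of its own where there are three numbers: the turn, a rotation vector about the tool's x, y, z in rad, then the shift along the tool's x, y, z in m, then the finger opening in m, from 0 to 0.0854. A call has 1 to 5 rows; each row shifts and turns the commanded pose from where the row before left it, along the tool's axes as they then stand; what a row does not reach is not made up. A row lasts 1/8 s, in which the tool goes at most 62.5 mm and 10.7 degrees, less where a joint would pass 70% of its speed; a pose out of reach is approached as far as the arm can. A call with a gripper value outside its range is refused whole. The fingers move at their own pace and stop on an object; "grip_force" is the grip in N (left out, the last holds). Time passes only in rows, so rows that do not move let the fingers close. It gives the time, the measured TCP pose, the force, the opening and the grip force at its end, in the units of the state.
- ctrl.get_state(): the state, without advancing time (a new reading comes with each control period).
- ctrl.read_camera(name): name is "side" or "top" or "wrist"; returns a dict with "image" (480x640x3 uint8, red, green, blue), "fx", "fy", "cx", "cy" (pixels), "R" (3x3) and "t" (3): a world point X has camera coordinates R X + t. Camera axes: x right, y down, z forward; pixel columns grow to the right and rows downward; lengths in m; the calibration is good to about 2 mm. A picture is of the moment at which its call begins. There is no depth.
- ctrl.sign_off(): hands the job in; it is judged then, once.
The state is a dict: "time": time; "qpos": joint angles; "dq": joint speeds; "joint_efforts": joint torques, N m; "eef_pos": TCP position; "tcp_rot": TCP orientation; "contact_force": force on the tool from outside, world axes, zero at the start; "wrist_torque": the same for the moment, N m; "opening": opening from 0.0 (shut) to 1.0 (fully open); "finger_force": force on a finger pad.
Only numpy, scipy, OpenCV 4.12 (cv2) and the standard library are available. Lean on these libraries where they do the work, as an engineer would, in place of code of your own. Each camera call takes 0.05 s, during which the arm holds its last target. There are 200 camera calls.

## Working session

There is one attempt and no reset: what is moved stays moved. The work goes in short steps, Python scripts to look and compute and a tool call to move; the robot and the scene stay as the last step left them, time stands still between calls to the robot, and variables do not carry over. Pictures are saved under pics/ and viewed, at most 14 in all, crops included, and the job is handed in when it is done.

Besides the shell and the picture viewer there is one more tool, called after "Call:" in YAML: its name, and indented under it one key for each argument. drive_tool: Moves the arm, as the interface text tells. Its arguments: {"type":"object","properties":{"moves":{"type":"array","items":{"type":"array"}},"grip_force":{"type":"number"}},"required":["moves"]}

```bash
mkdir -p pics; cat > h.py <<'E'
import numpy as np, cv2
from plant import ctrl
from scipy.spatial.transform import Rotation as Ro
def snap(n,f=None):
    c=ctrl.read_camera(n)
    if f: cv2.imwrite('pics/'+f+'.png',c['image'][:,:,::-1])
    np.savez('last_%s.npz'%n,**c)
    return c
def load(n): return dict(np.load('last_%s.npz'%n))
def ray(c,u,v,z):
    R=np.array(c['R']);t=np.array(c['t']);o=-R.T@t
    d=R.T@np.array([(u-c['cx'])/c['fx'],(v-c['cy'])/c['fy'],1]);s=(z-o[2])/d[2]
    return (o+s*d)
def proj(c,X):
    p=np.array(c['R'])@np.array(X)+np.array(c['t']);return np.array([c['fx']*p[0]/p[2]+c['cx'],c['fy']*p[1]/p[2]+c['cy']])
def st():
    s=ctrl.get_state();print('t',round(s['time'],2),'p',np.round(s['eef_pos'],4),'F',np.round(s['contact_force'],1),'M',np.round(s['wrist_torque'],2),'op',round(s['opening'],3),'q',np.round(s['qpos'],2),'ff',s['finger_force'])
    print(np.round(Ro.from_quat(s['tcp_rot']).as_matrix(),3).tolist())
    return s
E
python3 - <<'E'
from h import *
for n in('top','side','wrist'):
    c=snap(n,n+'0'); print(n,np.round(-np.array(c['R']).T@np.array(c['t']),3),c['fx'],np.round(c['R'],2).tolist())
st()
E
```

```text
top [ 0.427 -0.01   1.403] 471.72061928939314 [[0.01, -1.0, 0.02], [-1.0, -0.01, -0.08], [0.08, -0.02, -1.0]]
side [ 0.417 -1.202  0.888] 550.9187713738437 [[0.99, -0.12, -0.0], [-0.07, -0.53, -0.84], [0.1, 0.84, -0.54]]
wrist [ 0.373 -0.568  0.372] 352.6755142079176 [[0.44, -0.9, -0.0], [-0.85, -0.42, 0.32], [-0.29, -0.14, -0.95]]
t 0.15 p [ 0.2976 -0.6053  0.2472] F [ 0.5 -0.9 -0.4] M [-0.06 -0.02 -0.  ] op 0.998 q [-1.26  0.29  1.58  0.    1.28 -0.15] ff 0.0
[[0.897, 0.441, -0.001], [0.441, -0.897, 0.002], [0.0, -0.002, -1.0]]
```

View pics/top0.png

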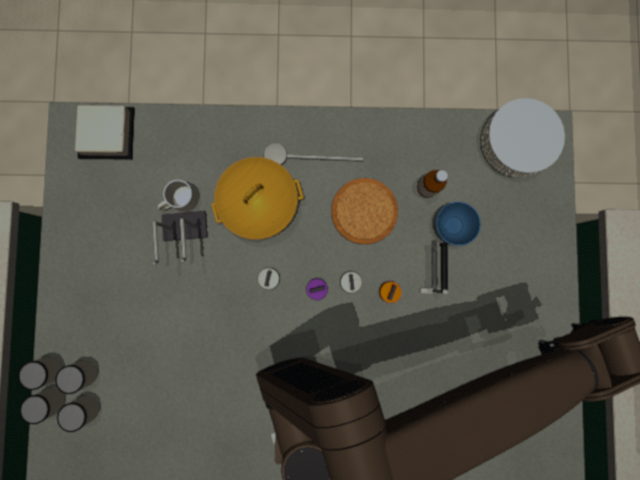

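View pics/side0.png

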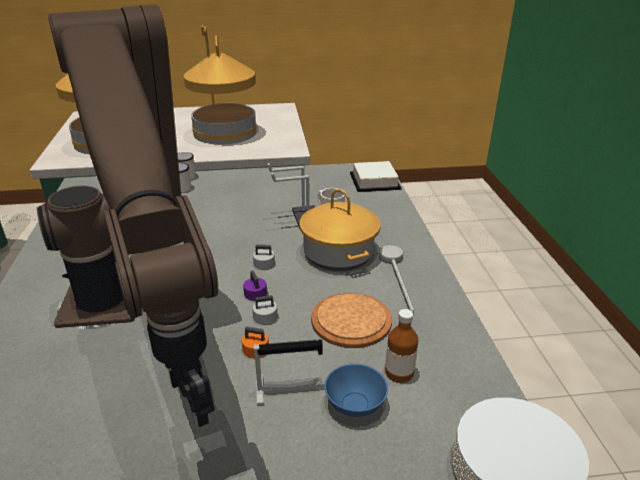

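The top view shows:
- **Dish with lid:** (257,197), with its loop running from (246,200) to (262,186).
- **Cork rest:** (365,211).
- **Lifter:** handle at (444,267), foot at (435,291), so the tine points up-image (+x).
- **Hook:** (183,230).
- **Tins:** the candidates are steel (268,278), steel (350,282), purple (317,289, not meant) and orange (390,292, not meant). The four tall grey cans at (50,395) are also not tins. A third tin may be hidden behind the arm.

I'll check these in one enlarged crop.

```bash
python3 - <<'E'
from h import *
c=load('top');im=c['image']
a=cv2.resize(im[170:310,140:300],(640,560),interpolation=cv2.INTER_CUBIC)
cv2.imwrite('pics/cropA.png',a[:,:,::-1])
b=cv2.resize(im[170:310,320:480],(640,560),interpolation=cv2.INTER_CUBIC)
cv2.imwrite('pics/cropB.png',b[:,:,::-1])
hsv=cv2.cvtColor(im,cv2.COLOR_RGB2HSV)
H,S,V=[hsv[...,i].astype(int) for i in range(3)]
def blobs(m,name,z,mn=40):
    n,l,s,ce=cv2.connectedComponentsWithStats(m.astype(np.uint8))
    for i in range(1,n):
        if s[i,4]>mn:
            p=np.argwhere(l==i)[:,::-1].astype(np.float32);r=cv2.minAreaRect(p)
            cx,cy=r[0]; print(name,s[i].tolist(),np.round(r[0],1),np.round(r[1],1),round(r[2]),'->',np.round(ray(c,cx,cy,z),3))
m=(H>17)&(H<28)&(S>150)&(V>60); m[260:]=0; blobs(m,'lid',0.104)
m=(H>5)&(H<17)&(S>120); m[:175]=0;m[250:]=0;m[:,:320]=0; blobs(m,'cork',0.018)
m=(V<35); m[:235]=0;m[300:]=0;m[:,:425]=0;m[:,460:]=0; blobs(m,'hdl',0.128)
m=(S<40)&(V>130); m[:260]=0;m[300:]=0; blobs(m,'tin',0.034)
E
```

```text
lid [212, 157, 92, 82, 5507] [255.7 198.1] [82.8 81.2] 28 -> [0.65  0.153 0.104]
cork [423, 175, 24, 18, 275] [432.9 183.7] [21.9 16.5] 27 -> [ 0.716 -0.363  0.018]
cork [332, 178, 66, 66, 3175] [364.5 210.5] [65. 65.] 90 -> [ 0.632 -0.159  0.018]
hdl [440, 242, 8, 50, 275] [443.5 266.5] [ 7. 49.] 0 -> [ 0.466 -0.362  0.128]
tin [0, 260, 7, 40, 229] [  3.  279.5] [39.  6.] 90 -> [0.416 0.877 0.034]
tin [608, 260, 32, 40, 1229] [623.5 279.5] [39. 31.] 90 -> [ 0.437 -0.917  0.034]
tin [258, 269, 20, 20, 211] [267.7 278.5] [19.4 18.6] 9 -> [0.428 0.122 0.034]
tin [341, 273, 20, 19, 217] [350.5 282. ] [18. 19.] 90 -> [ 0.421 -0.118  0.034]
```

View pics/cropA.png

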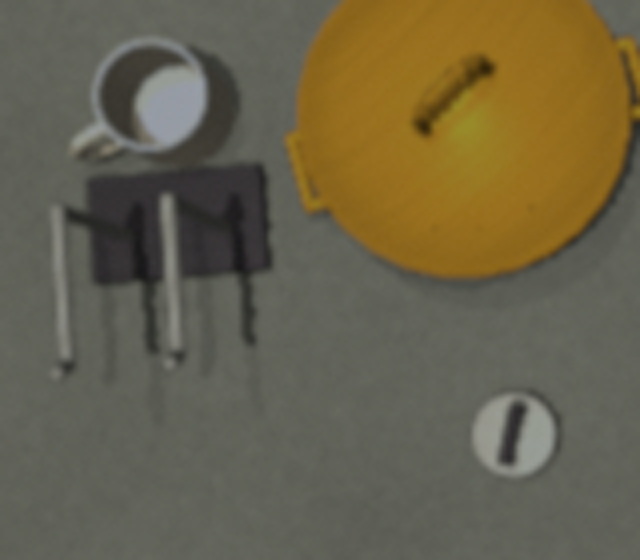

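View pics/cropB.png

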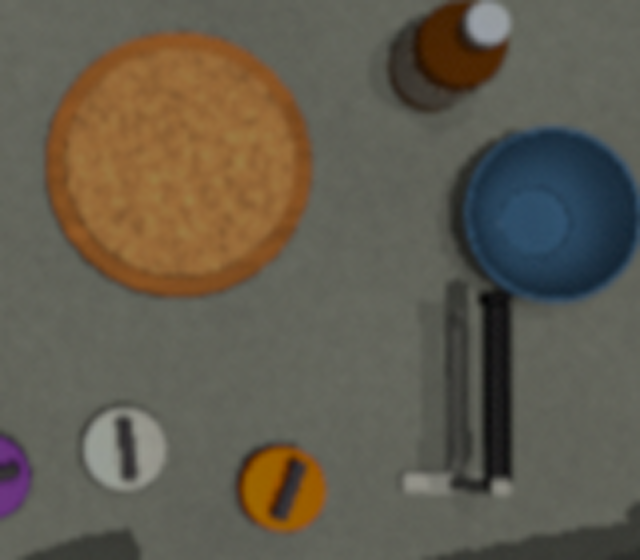

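Call:
drive_tool:
  moves:
    - [[0, 0, 0], [0.043, -0.024, 0], 0.0854]
    - [[0, 0, 0], [0.043, -0.024, 0], 0.0854]
    - [[0, 0, 0], [0.043, -0.024, 0], 0.0854]
    - [[0, 0, 0], [0.043, -0.024, 0], 0.0854]
    - [[0, 0, 0], [0.043, -0.024, 0], 0.0854]

```text
time: 0.78
eef_pos: [0.4384, -0.4017, 0.248]
tcp_rot: [0.974, 0.226, -0.0, -0.0]
contact_force: [0.2, -0.5, -0.5]
opening: 1.001
finger_force: 0.0
```

Call:
drive_tool:
  moves:
    - [[0, 0, 0], [0.02, -0.013, 0], 0.0854]
    - [[0, 0, 0.152], [0, 0, 0], 0.0854]
    - [[0, 0, 0.152], [0, 0, 0], 0.0854]
    - [[0, 0, 0.152], [0, 0, 0], 0.0854]
    - [[0, 0, 0], [0, 0, 0], 0.0854]

```text
time: 1.4
eef_pos: [0.4499, -0.3825, 0.2479]
tcp_rot: [1.0, 0.001, -0.0, -0.0]
contact_force: [-0.2, 0.3, 0.3]
opening: 1.003
finger_force: 0.0
```

```bash
python3 - <<'E'
from h import *
st();c=snap('wrist');t=snap('top');s=snap('side')
a=np.hstack([cv2.resize(c['image'],(400,300)),cv2.resize(t['image'],(400,300))])
b=np.hstack([cv2.resize(s['image'],(400,300)),np.zeros((300,400,3),np.uint8)])
cv2.imwrite('pics/v1.png',np.vstack([a,b])[:,:,::-1])
for p in([.4,-.362,.119],[.524,-.362,.119],[.462,-.362,.119]): print(proj(c,p),proj(s,p))
E
```

```text
t 1.4 p [ 0.4499 -0.3825  0.2479] F [-0.2  0.3  0.3] M [ 0.01 -0.01 -0.01] op 1.003 q [-0.88  0.1   1.79 -0.    1.25  0.69] ff 0.0
[[1.0, 0.003, -0.0], [0.003, -1.0, 0.001], [-0.0, -0.001, -1.0]]
[288.10168589 297.18154811] [256.98333008 348.75948391]
[284.42071489 136.22173376] [317.78194534 343.59582811]
[286.40060547 222.79748228] [287.55453826 346.16305641]
```

View pics/v1.png

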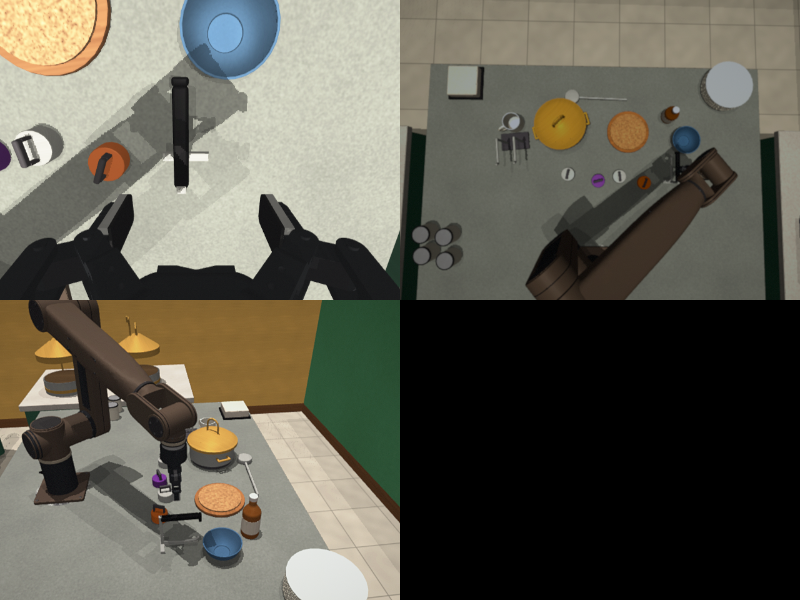

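The wrist view shows the black handle alone, from (288,123) to (289,300), which agrees with a lifter centre at (0.461,-0.362). The top and side views show only two steel tins, so no third one is there. I'll grip the handle.

Call:
drive_tool:
  moves:
    - [[0, 0, 0], [0.0115, -0.02, 0.02], 0.06]
    - [[0, 0, 0], [0, 0, 0.04], 0.06]
    - [[0, 0, 0], [0, 0, 0.04], 0.06]
    - [[0, 0, 0], [0, 0, 0.03], 0.06]
    - [[0, 0, 0], [0, 0, 0], 0.0]
  grip_force: 100

```text
time: 2.17
eef_pos: [0.4599, -0.3612, 0.1153]
tcp_rot: [1.0, 0.001, -0.002, -0.003]
contact_force: [-0.3, -0.7, 0.0]
opening: 0.502
finger_force: 0.0
```

Call:
drive_tool:
  moves:
    - [[0, 0, 0], [0, 0, 0], 0.0]
    - [[0, 0, 0], [0, 0, 0], 0.0]
    - [[0, 0, 0], [0, 0, 0], 0.0]
    - [[0, 0, 0], [0, 0, -0.02], 0.0]
    - [[0, 0, 0], [0, 0, -0.04], 0.0]

```text
time: 2.8
eef_pos: [0.4602, -0.3612, 0.1772]
tcp_rot: [1.0, 0.0, -0.002, -0.002]
contact_force: [0.6, -0.9, -3.0]
opening: 0.186
finger_force: 98.6
```

Call:
drive_tool:
  moves:
    - [[0, 0, 0], [0, 0, -0.05], 0.0]
    - [[0, 0, 0], [0, 0, -0.05], 0.0]
    - [[0, 0, 0], [0, 0, -0.05], 0.0]
    - [[0, 0, 0], [0, 0, 0], 0.0]

```text
time: 3.3
eef_pos: [0.4627, -0.3639, 0.3355]
tcp_rot: [1.0, 0.001, 0.004, 0.004]
contact_force: [0.4, 0.3, -2.6]
opening: 0.193
finger_force: 98.8
```

```bash
python3 - <<'E'
from h import *
st();c=snap('top');s=snap('side','s2')
im=c['image'];hsv=cv2.cvtColor(im,cv2.COLOR_RGB2HSV)
H,S,V=[hsv[...,i].astype(int) for i in range(3)]
m=((H>17)&(H<28)&(S>150)&(V>60)).astype(np.uint8); m[260:]=0;m[:,:205]=0;m[:,310:]=0
m=cv2.morphologyEx(m,cv2.MORPH_OPEN,np.ones((15,15),np.uint8))
k,_=cv2.findContours(m,0,1);k=max(k,key=cv2.contourArea);e=cv2.fitEllipse(k);print(e,ray(c,*e[0],.1),cv2.minEnclosingCircle(k))
# loop dark pixels
g=(V<110)&(cv2.erode(m,np.ones((9,9)))>0);p=np.argwhere(g)[:,::-1].astype(np.float32)
print(len(p),p.mean(0),cv2.minAreaRect(p))
for q in [(246,202),(262.3,186.5),(253.75,194.25)]: print(q,ray(c,*q,.206))
for q in [(155.5,222),(156.8,260),(182,219),(183.5,258)]: print('hook',q,ray(c,*q,.17))
big=cv2.resize(s['image'][150:290,250:420],(680,560),interpolation=cv2.INTER_CUBIC);cv2.imwrite('pics/lid_s.png',big[:,:,::-1])
E
```

```text
t 3.3 p [ 0.4627 -0.3639  0.3355] F [ 0.4  0.3 -2.6] M [-0.02 -0.08 -0.07] op 0.193 q [-0.84  0.04  1.7   0.    1.39  0.73] ff 98.7850570678711
[[1.0, 0.001, 0.008], [0.001, -1.0, -0.009], [0.008, 0.009, -1.0]]
((255.39361572265625, 198.1341094970703), (80.38743591308594, 83.78986358642578), 74.39620208740234) [0.65037616 0.15443269 0.1       ] ((256.0, 200.5), 44.947288513183594)
23 [252.86957 192.86957] ((252.75, 192.74998474121094), (2.1213202476501465, 11.31370735168457), 45.0)
(246, 202) [0.62184423 0.16476046 0.206     ]
(262.3, 186.5) [0.66260606 0.12409067 0.206     ]
(253.75, 194.25) [0.64217534 0.1454813  0.206     ]
hook (155.5, 222) [0.57140769 0.40462529 0.17      ]
hook (156.8, 260) [0.47215299 0.39719611 0.17      ]
hook (182, 219) [0.58027949 0.33599151 0.17      ]
hook (183.5, 258) [0.47822133 0.32839376 0.17      ]
```

View pics/s2.png

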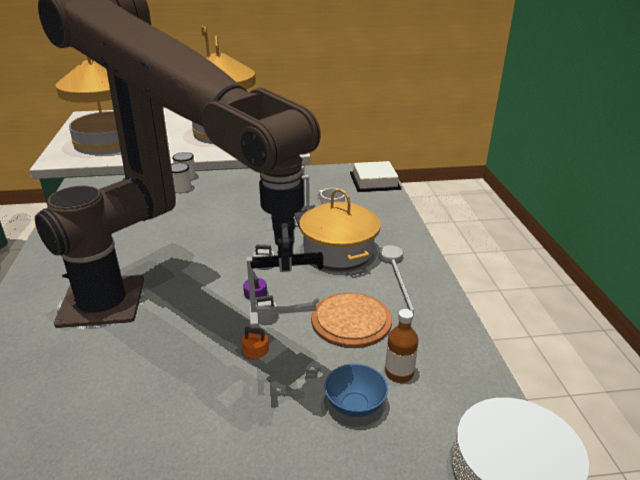

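The side view shows the lifter held level, with its foot at (255,330) and its tine clear of the table. The lid loop is at (340,200). I'll move to a standoff in line with the loop (45°) and check from there.

Call:
drive_tool:
  moves:
    - [[0, 0, 0], [0.005, -0.03, 0], 0.0]
    - [[0, 0, 0], [0.0098, -0.046, 0], 0.0]
    - [[0, 0, 0], [0.0098, -0.046, 0], 0.0]
    - [[0, 0, 0], [0.0098, -0.046, 0], 0.0]
    - [[0, 0, 0], [0.0098, -0.046, 0], 0.0]

```text
time: 4.03
eef_pos: [0.5044, -0.1467, 0.325]
tcp_rot: [1.0, 0.0, -0.003, -0.001]
contact_force: [0.8, 0.3, -2.2]
opening: 0.191
finger_force: 98.6
```

Call:
drive_tool:
  moves:
    - [[0, 0, 0], [0.0098, -0.046, 0], 0.0]
    - [[0, 0, 0], [0.0098, -0.046, 0], 0.0]
    - [[0, 0, 0], [0.0098, -0.046, 0], 0.0]
    - [[0, 0, 0], [0.0098, -0.046, 0], 0.0]
    - [[0, 0, 0], [0.005, -0.02, 0], 0.0]

```text
time: 4.65
eef_pos: [0.5483, 0.0578, 0.3249]
tcp_rot: [1.0, 0.002, -0.003, -0.0]
contact_force: [0.0, 0.1, -1.8]
opening: 0.193
finger_force: 98.7
```

Call:
drive_tool:
  moves:
    - [[0, 0, -0.157], [0, 0, 0], 0.0]
    - [[0, 0, -0.157], [0, 0, 0], 0.0]
    - [[0, 0, -0.157], [0, 0, 0], 0.0]
    - [[0, 0, -0.157], [0, 0, 0], 0.0]
    - [[0, 0, -0.157], [0, 0, 0], 0.0]

```text
time: 5.28
eef_pos: [0.5481, 0.0554, 0.3247]
tcp_rot: [0.923, 0.385, -0.003, -0.002]
contact_force: [0.2, 0.4, -1.7]
opening: 0.19
finger_force: 98.7
```

Call:
drive_tool:
  moves:
    - [[0, 0, 0], [0, 0, 0], 0.0]
    - [[0, 0, 0], [0, 0, 0], 0.0]

```text
time: 5.52
eef_pos: [0.5489, 0.0554, 0.3266]
tcp_rot: [0.924, 0.382, -0.001, -0.001]
contact_force: [-0.1, 0.6, -3.4]
opening: 0.191
finger_force: 98.6
```

```bash
python3 - <<'E'
from h import *
st();w=snap('wrist');t=snap('top');s=snap('side')
W=w['image'][0:330,120:520]
A=cv2.resize(W,(480,396))
B=cv2.resize(s['image'][150:280,270:400],(320,320),interpolation=cv2.INTER_CUBIC)
C=np.zeros((400,800,3),np.uint8);C[:396,:480]=A;C[:320,480:]=B
cv2.imwrite('pics/v3.png',C[:,:,::-1])
for p in([.65,.154,.210],[.65+.0177,.154-.0177,.16],[.65-.0177,.154+.0177,.16]): print(proj(w,p),proj(s,p))
print(ray(s,340,190,.210))
E
```

```text
t 5.53 p [0.5489 0.0554 0.3266] F [-0.1  0.6 -3.4] M [ 0.06 -0.07  0.01] op 0.191 q [-0.08 -0.04  1.79  0.    1.39  0.7 ] ff 98.6483108997345
[[0.708, 0.706, -0.003], [0.706, -0.708, 0.0], [-0.002, -0.002, -1.0]]
[315.92321066  19.19017251] [339.55110967 188.65768034]
[349.90723142  37.80815502] [346.42713249 207.28267353]
[281.2735213   37.97810777] [331.99892357 202.15208637]
[0.64990755 0.14565202 0.21      ]
```

View pics/v3.png

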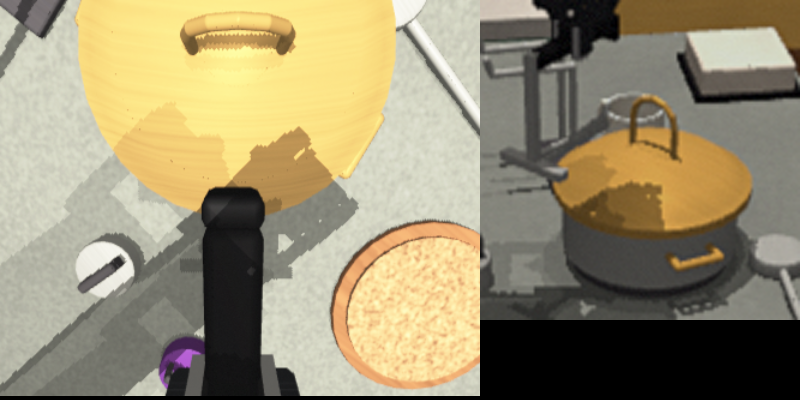

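The wrist view shows the loop centred near px (319,20), 2 mm to the right of prediction, and the tine is aligned with it. I'll descend and insert.

Call:
drive_tool:
  moves:
    - [[0, 0, 0], [0, 0.0037, 0.026], 0.0]
    - [[0, 0, 0], [0, 0, 0.0266], 0.0]
    - [[0, 0, 0], [0, 0, 0], 0.0]
    - [[0, 0, 0], [0.02, 0, 0], 0.0]
    - [[0, 0, 0], [0.02, 0, 0], 0.0]

```text
time: 6.3
eef_pos: [0.5823, 0.082, 0.2778]
tcp_rot: [0.924, 0.383, 0.002, 0.001]
contact_force: [0.3, 0.3, -2.0]
opening: 0.189
finger_force: 98.6
```

```bash
python3 - <<'E'
from h import *
st();w=snap('wrist');s=snap('side')
A=cv2.resize(w['image'][0:330,120:520],(480,396))
B=cv2.resize(s['image'][150:280,270:400],(320,320),interpolation=cv2.INTER_CUBIC)
C=np.zeros((400,800,3),np.uint8);C[:396,:480]=A;C[:320,480:]=B
cv2.imwrite('pics/v4.png',C[:,:,::-1])
E
```

```text
t 6.3 p [0.5823 0.082  0.2778] F [ 0.3  0.3 -2. ] M [ 0.06 -0.1  -0.01] op 0.189 q [-0.03  0.07  1.77  0.    1.3   0.75] ff 98.5882830619812
[[0.707, 0.707, 0.004], [0.707, -0.707, 0.0], [0.003, 0.002, -1.0]]
```

View pics/v4.png

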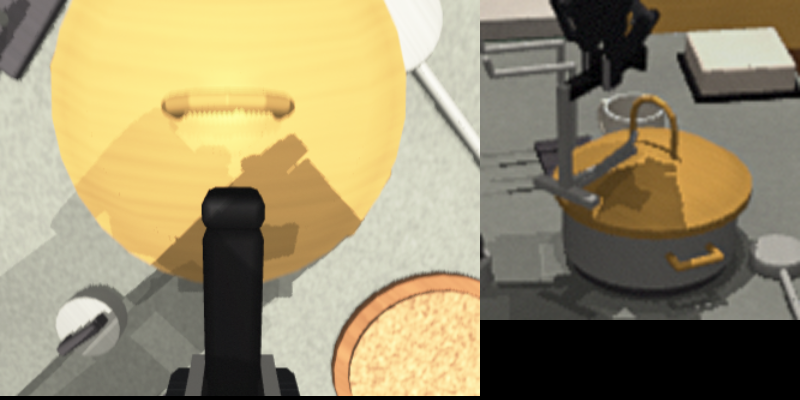

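The tine is in line with the loop (loop centre at crop x 230, handle at 233) and at mid-opening height. I'll push it through.

Call:
drive_tool:
  moves:
    - [[0, 0, 0], [0.025, -0.001, 0], 0.0]
    - [[0, 0, 0], [0.025, 0, 0], 0.0]
    - [[0, 0, 0], [0.025, 0, 0], 0.0]
    - [[0, 0, 0], [0.026, 0, 0], 0.0]
    - [[0, 0, 0], [0, 0, 0], 0.0]

```text
time: 7.02
eef_pos: [0.6521, 0.1546, 0.2759]
tcp_rot: [0.923, 0.384, 0.0, 0.0]
contact_force: [-0.0, 0.0, -2.9]
opening: 0.187
finger_force: 98.7
```

Call:
drive_tool:
  moves:
    - [[0, 0, 0], [0, 0, 0], 0.0]
    - [[0, 0, 0], [0, 0, -0.008], 0.0]
    - [[0, 0, 0], [0, 0, -0.008], 0.0]
    - [[0, 0, 0], [0, 0, -0.006], 0.0]
    - [[0, 0, 0], [0, 0, 0], 0.0]

```text
time: 7.65
eef_pos: [0.6515, 0.1531, 0.2992]
tcp_rot: [0.924, 0.383, 0.001, 0.0]
contact_force: [0.2, 0.3, -2.0]
opening: 0.188
finger_force: 98.6
```

```bash
python3 - <<'E'
from h import *
st();s=snap('side');t=snap('top')
C=np.zeros((400,800,3),np.uint8)
C[:400,:400]=cv2.resize(s['image'][150:280,270:400],(400,400),interpolation=cv2.INTER_CUBIC)
C[:400,400:]=cv2.resize(t['image'][130:260,190:320],(400,400),interpolation=cv2.INTER_CUBIC)
cv2.imwrite('pics/v5.png',C[:,:,::-1])
E
```

```text
t 7.65 p [0.6515 0.1531 0.2992] F [ 0.2  0.3 -2. ] M [ 0.06 -0.03 -0.02] op 0.188 q [ 0.08  0.24  1.54 -0.    1.36  0.86] ff 98.58782529830933
[[0.707, 0.707, 0.002], [0.707, -0.707, 0.0], [0.002, 0.001, -1.0]]
```

View pics/v5.png

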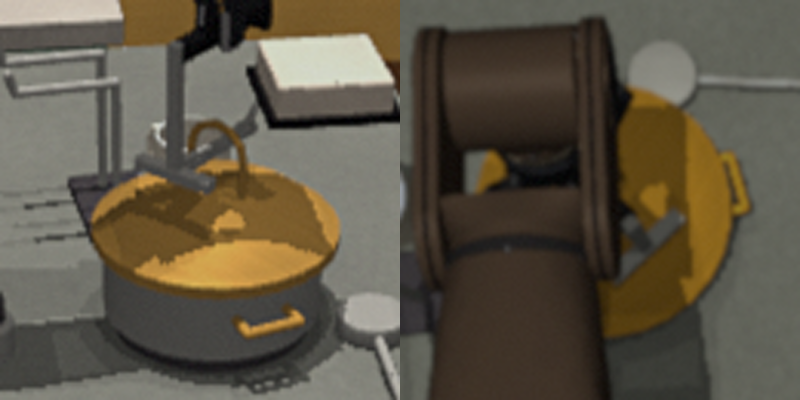

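The tine passes through the loop (tine end at crop (250,120)). I'll lift slowly.

Call:
drive_tool:
  moves:
    - [[0, 0, 0], [0, 0, -0.004], 0.0]
    - [[0, 0, 0], [0, 0, -0.004], 0.0]
    - [[0, 0, 0], [0, 0, -0.004], 0.0]
    - [[0, 0, 0], [0, 0, -0.006], 0.0]
    - [[0, 0, 0], [0, 0, 0], 0.0]

```text
time: 8.38
eef_pos: [0.651, 0.1532, 0.3153]
tcp_rot: [0.924, 0.383, -0.0, -0.0]
contact_force: [0.5, -0.2, -6.7]
opening: 0.186
finger_force: 98.1
```

Call:
drive_tool:
  moves:
    - [[0, 0, 0], [0, 0, -0.015], 0.0]
    - [[0, 0, 0], [0, 0, -0.02], 0.0]
    - [[0, 0, 0], [0, 0, -0.02], 0.0]
    - [[0, 0, 0], [0, 0, -0.015], 0.0]
    - [[0, 0, 0], [0, 0, 0], 0.0]

```text
time: 9.0
eef_pos: [0.6518, 0.1532, 0.3889]
tcp_rot: [0.924, 0.383, 0.002, 0.001]
contact_force: [0.1, -0.5, -6.7]
opening: 0.194
finger_force: 98.1
```

```bash
python3 - <<'E'
from h import *
st();s=snap('side');t=snap('top')
C=np.zeros((400,800,3),np.uint8)
C[:400,:400]=cv2.resize(s['image'][100:300,240:440],(400,400),interpolation=cv2.INTER_CUBIC)
C[:400,400:]=cv2.resize(t['image'][110:310,170:370],(400,400),interpolation=cv2.INTER_CUBIC)
cv2.imwrite('pics/v6.png',C[:,:,::-1])
E
```

```text
t 9.0 p [0.6518 0.1532 0.3889] F [ 0.1 -0.5 -6.7] M [ 0.09 -0.02  0.06] op 0.194 q [ 0.08  0.21  1.42 -0.    1.51  0.86] ff 98.11700105667114
[[0.707, 0.707, 0.005], [0.707, -0.707, 0.0], [0.004, 0.003, -1.0]]
```

View pics/v6.png

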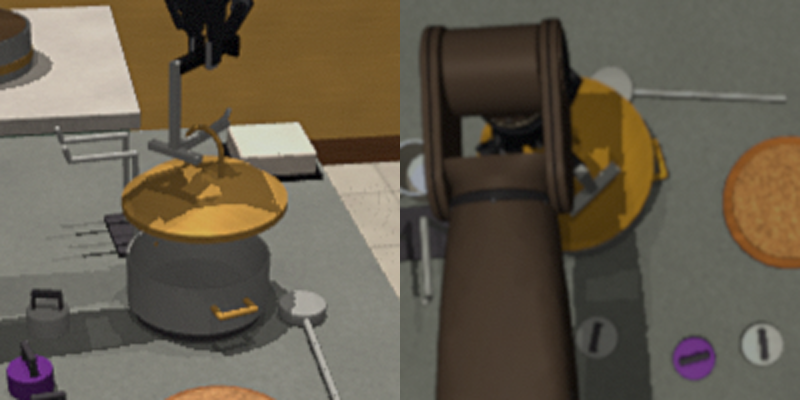

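The lid hangs level, clear of the dish, at crop (205,195). I'll carry it to the rest.

Call:
drive_tool:
  moves:
    - [[0, 0, 0], [-0.0117, 0.0103, 0], 0.0]
    - [[0, 0, 0], [-0.0213, 0.0188, 0], 0.0]
    - [[0, 0, 0], [-0.0213, 0.0188, 0], 0.0]
    - [[0, 0, 0], [-0.0213, 0.0188, 0], 0.0]
    - [[0, 0, 0], [-0.0213, 0.0188, 0], 0.0]

```text
time: 9.72
eef_pos: [0.6425, 0.0219, 0.3845]
tcp_rot: [0.924, 0.383, -0.001, 0.0]
contact_force: [-0.5, -0.8, -7.0]
opening: 0.191
finger_force: 98.1
```

Call:
drive_tool:
  moves:
    - [[0, 0, 0], [-0.0213, 0.0188, 0], 0.0]
    - [[0, 0, 0], [-0.0213, 0.0188, 0], 0.0]
    - [[0, 0, 0], [-0.0213, 0.0188, 0], 0.0]
    - [[0, 0, 0], [-0.0213, 0.0188, 0], 0.0]
    - [[0, 0, 0], [-0.0213, 0.0188, 0], 0.0]

```text
time: 10.35
eef_pos: [0.6335, -0.1197, 0.3845]
tcp_rot: [0.924, 0.382, -0.001, -0.0]
contact_force: [0.2, -0.5, -6.6]
opening: 0.187
finger_force: 98.1
```

Call:
drive_tool:
  moves:
    - [[0, 0, 0], [-0.0213, 0.0188, 0], 0.0]
    - [[0, 0, 0], [-0.0097, 0.0085, 0], 0.0]
    - [[0, 0, 0], [0, 0, 0], 0.0]
    - [[0, 0, 0], [0, 0, 0], 0.0]
    - [[0, 0, 0], [0, 0, 0], 0.0]

```text
time: 10.98
eef_pos: [0.6319, -0.1577, 0.3858]
tcp_rot: [0.924, 0.383, 0.0, -0.0]
contact_force: [0.9, -0.1, -7.0]
opening: 0.186
finger_force: 98.1
```

```bash
python3 - <<'E'
from h import *
st();s=snap('side');t=snap('top')
im=t['image'];hsv=cv2.cvtColor(im,cv2.COLOR_RGB2HSV)
H,S,V=[hsv[...,i].astype(int) for i in range(3)]
C=np.zeros((400,800,3),np.uint8)
C[:400,:400]=cv2.resize(s['image'][150:400,240:490],(400,400),interpolation=cv2.INTER_CUBIC)
C[:400,400:]=cv2.resize(im[120:320,200:400],(400,400),interpolation=cv2.INTER_CUBIC)
cv2.imwrite('pics/v7.png',C[:,:,::-1])
E
```

```text
t 10.97 p [ 0.6319 -0.1577  0.3858] F [ 0.9 -0.1 -7. ] M [ 0.07 -0.09 -0.04] op 0.186 q [-0.4   0.17  1.47  0.    1.5   0.38] ff 98.1485652923584
[[0.706, 0.708, 0.0], [0.708, -0.706, 0.0], [0.0, -0.0, -1.0]]
```

View pics/v7.png

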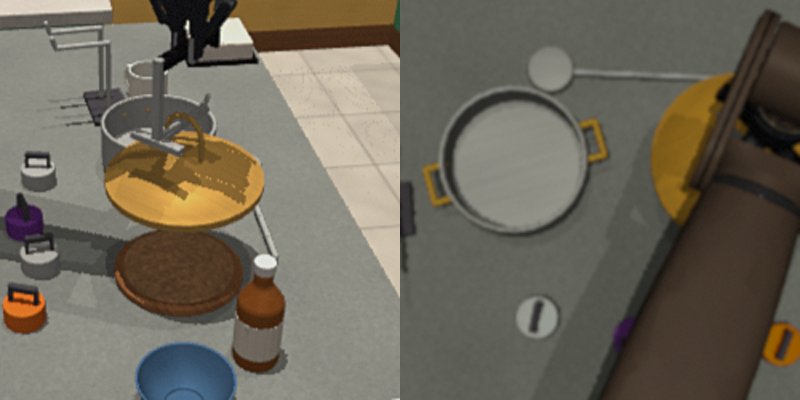

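The lid hangs level above the cork and is concentric with it to within a few millimetres. I'll lower it, release, back out, and stand the lifter on the table 205 mm back.

Call:
drive_tool:
  moves:
    - [[0, 0, 0], [0, 0, 0.02], 0.0]
    - [[0, 0, 0], [0, 0, 0.03], 0.0]
    - [[0, 0, 0], [0, 0, 0.03], 0.0]
    - [[0, 0, 0], [0, 0, 0.03], 0.0]
    - [[0, 0, 0], [0, 0, 0.02], 0.0]

```text
time: 11.7
eef_pos: [0.6305, -0.1581, 0.252]
tcp_rot: [0.924, 0.383, -0.002, -0.002]
contact_force: [0.1, 0.5, -6.8]
opening: 0.186
finger_force: 98.1
```

Call:
drive_tool:
  moves:
    - [[0, 0, 0], [0, 0, 0.01], 0.0]
    - [[0, 0, 0], [0, 0, 0.006], 0.0]
    - [[0, 0, 0], [0, 0, 0.004], 0.0]
    - [[0, 0, 0], [0, 0, 0.004], 0.0]
    - [[0, 0, 0], [0, 0, 0.004], 0.0]

```text
time: 12.32
eef_pos: [0.6325, -0.1592, 0.2294]
tcp_rot: [0.924, 0.383, 0.001, 0.001]
contact_force: [0.2, -0.1, -2.2]
opening: 0.188
finger_force: 98.7
```

Call:
drive_tool:
  moves:
    - [[0, 0, 0], [0, 0, 0.008], 0.0]
    - [[0, 0, 0], [0, 0, 0.008], 0.0]
    - [[0, 0, 0], [0, 0, 0.006], 0.0]
    - [[0, 0, 0], [0, 0, 0], 0.0]
    - [[0, 0, 0], [0, 0, 0], 0.0]

```text
time: 12.95
eef_pos: [0.6319, -0.1589, 0.2059]
tcp_rot: [0.924, 0.383, 0.0, 0.0]
contact_force: [-0.1, -0.5, -1.7]
opening: 0.186
finger_force: 98.7
```

```bash
python3 - <<'E'
from h import *
st();t=load('top')
for z in(.09,.092): print(ray(t,257.6,200.7,z))
E
```

```text
t 12.95 p [ 0.6319 -0.1589  0.2059] F [-0.1 -0.5 -1.7] M [ 0.09 -0.   -0.06] op 0.186 q [-0.4   0.27  1.68  0.    1.2   0.38] ff 98.70800614356995
[[0.707, 0.707, 0.0], [0.707, -0.707, -0.0], [0.0, 0.0, -1.0]]
[0.64490893 0.14934964 0.09      ]
[0.64457671 0.14910675 0.092     ]
```

Call:
drive_tool:
  moves:
    - [[0, 0, 0], [-0.02, 0, 0], 0.0]
    - [[0, 0, 0], [-0.035, 0, 0], 0.0]
    - [[0, 0, 0], [-0.04, 0, 0], 0.0]
    - [[0, 0, 0], [-0.045, 0, 0], 0.0]
    - [[0, 0, 0], [-0.045, 0, 0], 0.0]

```text
time: 13.58
eef_pos: [0.4991, -0.2912, 0.2062]
tcp_rot: [0.924, 0.383, -0.0, 0.001]
contact_force: [-1.1, -0.6, -1.9]
opening: 0.188
finger_force: 98.8
```

Call:
drive_tool:
  moves:
    - [[0, 0, 0], [-0.02, 0, 0.01], 0.0]
    - [[0, 0, 0], [0, 0, 0.03], 0.0]
    - [[0, 0, 0], [0, 0, 0.03], 0.0]
    - [[0, 0, 0], [0, 0, 0.01], 0.0]
    - [[0, 0, 0], [0, 0, 0], 0.0]

```text
time: 14.2
eef_pos: [0.4865, -0.3035, 0.1251]
tcp_rot: [0.924, 0.383, -0.0, -0.001]
contact_force: [0.1, -0.4, -2.3]
opening: 0.188
finger_force: 98.7
```

```bash
python3 - <<'E'
from h import *
st();t=snap('top');s=snap('side')
im=t['image'];g=cv2.cvtColor(im,cv2.COLOR_RGB2GRAY)
hsv=cv2.cvtColor(im,cv2.COLOR_RGB2HSV);H,S,V=[hsv[...,i].astype(int) for i in range(3)]
m=((H>17)&(H<28)&(S>150)&(V>60)).astype(np.uint8); m[280:]=0;m[:,:315]=0
k,_=cv2.findContours(m,0,1);k=max(k,key=cv2.contourArea);e=cv2.fitEllipse(k);print('lid',e,ray(t,*e[0],.026),cv2.boundingRect(k))
gg=cv2.cvtColor(im,cv2.COLOR_RGB2GRAY)
c=cv2.HoughCircles(cv2.GaussianBlur(gg,(3,3),0)[140:270,190:320],cv2.HOUGH_GRADIENT_ALT,1,3,param1=100,param2=0.6,minRadius=28,maxRadius=50)
print('hough',None if c is None else c[0]+[190,140,0])
# radial profile grey of dish along row/col
print(gg[201,212:305].tolist()); print(gg[155:248,257].tolist())
E
```

```text
t 14.2 p [ 0.4865 -0.3035  0.1251] F [ 0.1 -0.4 -2.3] M [ 0.07 -0.08 -0.02] op 0.188 q [-0.73  0.2   1.92  0.    1.02  0.05] ff 98.6916446685791
[[0.707, 0.708, -0.001], [0.708, -0.707, 0.001], [0.0, -0.002, -1.0]]
lid ((365.1942138671875, 209.8738555908203), (76.41366577148438, 77.16609954833984), 109.84857940673828) [ 0.63290695 -0.16008943  0.026     ] (327, 172, 78, 77)
hough [[258.         201.          35.52202606]]
[97, 97, 97, 93, 95, 99, 106, 124, 130, 93, 53, 46, 44, 45, 72, 112, 134, 141, 141, 141, 142, 141, 141, 141, 141, 141, 140, 141, 140, 139, 138, 139, 141, 140, 140, 140, 140, 141, 141, 141, 141, 142, 142, 142, 142, 142, 143, 143, 144, 144, 144, 144, 144, 144, 142, 142, 141, 141, 140, 141, 142, 141, 142, 143, 142, 143, 143, 144, 145, 145, 146, 146, 145, 145, 145, 144, 143, 132, 126, 128, 122, 88, 56, 55, 68, 71, 70, 68, 73, 85, 91, 92, 92]
[95, 95, 96, 97, 97, 97, 96, 102, 119, 113, 81, 50, 43, 41, 55, 89, 115, 125, 129, 136, 139, 138, 138, 138, 139, 141, 142, 142, 143, 142, 141, 140, 142, 143, 143, 143, 142, 143, 142, 142, 142, 140, 141, 141, 142, 141, 142, 143, 143, 141, 139, 140, 140, 141, 143, 143, 141, 141, 142, 142, 141, 140, 139, 141, 142, 142, 141, 143, 143, 144, 143, 144, 143, 145, 146, 145, 146, 141, 125, 116, 108, 77, 54, 70, 87, 90, 89, 89, 94, 97, 100, 101, 101]
```

The lid is on the rest, fitted at (0.633,-0.160), which matches the rest centre. I'll set the lifter down, release it and retreat towards the tins.

Call:
drive_tool:
  moves:
    - [[0, 0, 0], [0, 0, 0.004], 0.0]
    - [[0, 0, 0], [0, 0, 0.003], 0.0]
    - [[0, 0, 0], [0, 0, 0.002], 0.0]
    - [[0, 0, 0], [0, 0, 0], 0.0]

```text
time: 14.8
eef_pos: [0.4879, -0.3047, 0.1205]
tcp_rot: [0.924, 0.383, 0.0, 0.001]
contact_force: [-4.5, 3.0, 11.0]
opening: 0.187
finger_force: 100.6
```

```bash
python3 -c "
from h import *
st()"
```

```text
t 14.8 p [ 0.4879 -0.3047  0.1205] F [-4.5  3.  11. ] M [0.72 0.66 0.03] op 0.187 q [-0.73  0.21  1.92 -0.    1.01  0.05] ff 100.62153339385986
[[0.707, 0.708, 0.001], [0.708, -0.707, -0.002], [-0.0, 0.002, -1.0]]
```

Call:
drive_tool:
  moves:
    - [[0, 0, 0], [0, 0, -0.001], 0.0]
    - [[0, 0, 0], [0, 0, 0], 0.02]
    - [[0, 0, 0], [0, 0, 0], 0.03]
    - [[0, 0, 0], [0, 0, 0], 0.05]
    - [[0, 0, 0], [0, 0, 0], 0.06]

```text
time: 15.42
eef_pos: [0.4867, -0.3038, 0.1175]
tcp_rot: [0.924, 0.383, -0.0, -0.0]
contact_force: [-0.0, 0.1, 0.3]
opening: 0.703
finger_force: 0.0
```

Call:
drive_tool:
  moves:
    - [[0, 0, 0], [0, 0, -0.02], 0.06]
    - [[0, 0, 0], [0, 0, -0.04], 0.06]
    - [[0, 0, 0], [0, 0, -0.05], 0.06]
    - [[0, 0, 0], [0, 0, -0.05], 0.06]
    - [[0, 0, 0], [0, 0, 0], 0.06]

```text
time: 16.05
eef_pos: [0.4889, -0.3056, 0.2858]
tcp_rot: [0.924, 0.383, 0.003, 0.006]
contact_force: [-0.1, -0.0, -0.5]
opening: 0.703
finger_force: 0.0
```

```bash
cat >> h.py <<'E'
def tins(c,z=.034,box=None):
    im=c['image'];hsv=cv2.cvtColor(im,cv2.COLOR_RGB2HSV);H,S,V=[hsv[...,i].astype(int) for i in range(3)]
    m=((S<45)&(V>110)).astype(np.uint8)
    for k in cv2.findContours(m,0,1)[0]:
        (x,y),r=cv2.minEnclosingCircle(k)
        if 8<r<12 and cv2.contourArea(k)>.7*3.14*r*r:
            yy,xx=np.mgrid[0:480,0:640]; d=((xx-x)**2+(yy-y)**2<(r*.75)**2)&(V<100)
            p=np.argwhere(d)[:,::-1].astype(np.float32)
            a=None
            if len(p)>6:
                vx,vy,px,py=cv2.fitLine(p,cv2.DIST_L2,0,.01,.01).ravel()
                A=ray(c,px-5*vx,py-5*vy,.064);B=ray(c,px+5*vx,py+5*vy,.064);D=A-B;a=np.degrees(np.arctan2(D[1],D[0]));a=(a+90)%180-90;h=(A+B)/2
                print('tin px',round(x),round(y),round(r,1),'top',np.round(ray(c,x,y,z),4)[:2],'handle',np.round(h[:2],4),'ang',a)
E
python3 - <<'E'
from h import *
st();t=snap('top');s=snap('side');w=snap('wrist')
tins(t)
hsv=cv2.cvtColor(s['image'],cv2.COLOR_RGB2HSV)
C=np.zeros((400,800,3),np.uint8)
C[:400,:400]=cv2.resize(s['image'][220:420,180:380],(400,400),interpolation=cv2.INTER_CUBIC)
C[:300,400:]=cv2.resize(w['image'],(400,300))
cv2.imwrite('pics/v8.png',C[:,:,::-1])
m=(s['image'].max(2)<40).astype(np.uint8);m[:300]=0;m[420:]=0;m[:,:220]=0;m[:,340:]=0
k=max(cv2.findContours(m,0,1)[0],key=cv2.contourArea);print(cv2.boundingRect(k),cv2.minAreaRect(k))
print([proj(s,[.487+.707*a,-.304+.707*a,.119]).round(1) for a in(-.062,0,.071)])
m=(w['image'].max(2)<45).astype(np.uint8);m[260:]=0
k=max(cv2.findContours(m,0,1)[0],key=cv2.contourArea);print('w',cv2.boundingRect(k),cv2.minAreaRect(k))
print([proj(w,[.487+.707*a,-.304+.707*a,.128]).round(1) for a in(-.062,0,.071)])
E
```

```text
t 16.05 p [ 0.4889 -0.3056  0.2858] F [-0.1 -0.  -0.5] M [0.03 0.01 0.01] op 0.703 q [-0.73  0.04  1.79  0.    1.3   0.05] ff 0.0
[[0.707, 0.707, 0.01], [0.707, -0.707, -0.009], [0.001, 0.013, -1.0]]
tin px 268 278 10.6 top [0.4281 0.122 ] handle [0.4292 0.1194] ang -11.282630284968036
(279, 308, 41, 39) ((299.35198974609375, 327.1629943847656), (11.14665412902832, 52.08573913574219), 52.25319290161133)
[array([277.8, 342.2]), array([297.1, 326.6]), array([317.5, 310. ])]
w (304, 140, 22, 120) ((314.5, 199.5), (119.0, 21.0), 90.0)
[array([312.5, 297.5]), array([312.5, 229.7]), array([312.5, 139.6])]
```

The lifter stands upright at (0.487,-0.304), as predicted from both views. Next is tin 1, at about (0.4285,0.1205) with its bar at -11°.

Call:
drive_tool:
  moves:
    - [[0, 0, 0], [0.0259, -0.0344, 0], 0.06]
    - [[0, 0, 0], [0.0259, -0.0344, 0], 0.06]
    - [[0, 0, 0], [0.0259, -0.0344, 0], 0.06]
    - [[0, 0, 0], [0.0259, -0.0344, 0], 0.06]
    - [[0, 0, 0], [0.0259, -0.0344, 0], 0.06]

```text
time: 16.82
eef_pos: [0.4554, -0.089, 0.2757]
tcp_rot: [0.924, 0.383, -0.001, -0.001]
contact_force: [1.4, -0.5, 1.0]
opening: 0.703
finger_force: 0.0
```

Call:
drive_tool:
  moves:
    - [[0, 0, 0], [0.0259, -0.0344, 0], 0.06]
    - [[0, 0, 0], [0.0259, -0.0344, 0], 0.06]
    - [[0, 0, 0], [0.0259, -0.0344, 0], 0.06]
    - [[0, 0, 0], [0.0259, -0.0344, 0], 0.06]
    - [[0, 0, 0], [0.0259, -0.0344, 0], 0.06]

```text
time: 17.45
eef_pos: [0.4252, 0.1238, 0.2759]
tcp_rot: [0.924, 0.383, -0.002, -0.001]
contact_force: [0.4, -0.8, 0.2]
opening: 0.706
finger_force: 0.0
```

Call:
drive_tool:
  moves:
    - [[0, 0, 0.164], [0, 0, 0], 0.06]
    - [[0, 0, 0.164], [0, 0, 0], 0.06]
    - [[0, 0, 0.164], [0, 0, 0], 0.06]
    - [[0, 0, 0.164], [0, 0, 0], 0.06]
    - [[0, 0, 0.164], [0, 0, 0], 0.06]

```text
time: 18.08
eef_pos: [0.4255, 0.1225, 0.2757]
tcp_rot: [1.0, -0.02, -0.002, 0.0]
contact_force: [-0.6, 0.5, 0.5]
opening: 0.701
finger_force: 0.0
```

Call:
drive_tool:
  moves:
    - [[0, 0, 0.164], [0, 0, 0.03], 0.06]
    - [[0, 0, 0], [0, 0, 0], 0.06]
    - [[0, 0, 0], [0, 0, 0], 0.06]

```text
time: 18.45
eef_pos: [0.4263, 0.1225, 0.2475]
tcp_rot: [0.995, -0.098, -0.001, 0.0]
contact_force: [-0.2, 0.2, 0.1]
opening: 0.7
finger_force: 0.0
```

```bash
cat >> h.py <<'E'
def wbar(c,X,z=.064,rad=.05,show=False):
    # dark bar on bright tin near world X, wrist camera
    im=c['image'];hsv=cv2.cvtColor(im,cv2.COLOR_RGB2HSV);S,V=hsv[...,1].astype(int),hsv[...,2].astype(int)
    u=proj(c,[X[0],X[1],.034]);rp=np.linalg.norm(proj(c,[X[0]+rad,X[1],.034])-u)
    yy,xx=np.mgrid[0:480,0:640];roi=((xx-u[0])**2+(yy-u[1])**2<rp**2)
    for nm,m in(('dark',roi&(V<70)),('bright',roi&(S<40)&(V>215))):
        n,l,s,ce=cv2.connectedComponentsWithStats(m.astype(np.uint8))
        for i in range(1,n):
            if s[i,4]>150:
                r=cv2.minAreaRect(np.argwhere(l==i)[:,::-1].astype(np.float32));b=cv2.boxPoints(r)
                e=b[1]-b[0] if np.linalg.norm(b[1]-b[0])>np.linalg.norm(b[2]-b[1]) else b[2]-b[1]
                q=np.array(r[0]);D=ray(c,*(q+e/2),z)-ray(c,*(q-e/2),z);a=(np.degrees(np.arctan2(D[1],D[0]))+90)%180-90
                print(nm,s[i].tolist(),np.round(r[0]),np.round(r[1]),'@.064',np.round(ray(c,*q,.064)[:2],4),'@.034',np.round(ray(c,*q,.034)[:2],4),'ang',round(a,1),'len',np.linalg.norm(D).round(4))
E
python3 - <<'E'
from h import *
st();c=snap('wrist','w9');t=snap('top');tins(t)
wbar(c,(.4285,.1205));print(proj(c,[.4285,.1205,.064]))
E
```

```text
t 18.45 p [0.4263 0.1225 0.2475] F [-0.2  0.2  0.1] M [-0.04  0.04  0.01] op 0.7 q [ 0.05 -0.25  2.12 -0.    1.27  1.82] ff 0.0
[[0.981, -0.195, -0.001], [-0.195, -0.981, -0.0], [-0.001, 0.0, -1.0]]
tin px 351 282 10.3 top [ 0.4208 -0.1187] handle [ 0.4213 -0.117 ] ang 6.667086597819505
dark [308, 187, 11, 28, 280] [313. 200.] [27. 10.] @.064 [0.4433 0.1197] @.034 [0.437 0.121] ang -11.2 len 0.0244
bright [290, 195, 18, 23, 261] [300. 205.] [23. 15.] @.064 [0.4418 0.1321] @.034 [0.4353 0.1345] ang -0.8 len 0.021
bright [320, 195, 24, 16, 196] [331. 204.] [10. 25.] @.064 [0.437  0.1046] @.034 [0.43   0.1043] ang -77.9 len 0.0222
[315.38510109 216.55081044]
```

```bash
python3 - <<'E'
from h import *
c=load('wrist');im=c['image'];V=im.max(2)
for v in range(170,262,6): print(v,V[v,270:360:3].tolist())
for p in ([.0,0,.064],[.022,0,.064],[-.022,0,.064],[0,0.031,.034],[0,-.031,.034],[.031,0,.034],[-.031,0,.034]):
    a=np.radians(-11.3);X=[.4285+p[0]*np.cos(a)-p[1]*np.sin(a),.1205+p[0]*np.sin(a)+p[1]*np.cos(a),p[2]];print(p,proj(c,X).round())
E
```

```text
170 [102, 101, 101, 105, 101, 101, 101, 100, 103, 100, 125, 126, 128, 129, 130, 129, 127, 127, 126, 125, 124, 124, 125, 127, 132, 131, 129, 125, 131, 129]
176 [102, 99, 101, 100, 101, 103, 103, 101, 101, 103, 98, 98, 97, 98, 99, 96, 97, 96, 97, 109, 122, 130, 132, 123, 129, 125, 129, 123, 129, 128]
182 [179, 102, 100, 103, 101, 98, 100, 99, 96, 122, 139, 140, 142, 178, 178, 177, 176, 176, 175, 167, 134, 97, 124, 124, 175, 130, 163, 191, 205, 203]
188 [179, 182, 163, 101, 102, 96, 96, 131, 139, 138, 139, 138, 139, 40, 41, 40, 54, 175, 174, 174, 174, 173, 155, 107, 203, 210, 211, 207, 209, 202]
194 [176, 176, 171, 100, 102, 96, 136, 139, 138, 138, 137, 137, 136, 51, 54, 68, 57, 158, 172, 171, 171, 171, 170, 166, 104, 125, 124, 127, 127, 127]
200 [182, 175, 171, 103, 101, 131, 133, 241, 242, 242, 241, 192, 133, 51, 56, 56, 64, 162, 168, 167, 167, 190, 250, 250, 241, 129, 123, 124, 122, 124]
206 [180, 177, 181, 182, 95, 134, 135, 132, 241, 241, 241, 241, 242, 51, 56, 56, 72, 230, 245, 240, 239, 238, 237, 190, 130, 124, 126, 122, 124, 126]
212 [178, 179, 179, 176, 173, 135, 135, 135, 135,
[... 802 characters left out ...]
09, 110, 110, 109, 109, 110, 108, 109, 106]
248 [195, 191, 187, 199, 201, 180, 180, 181, 121, 101, 82, 80, 80, 84, 86, 80, 85, 109, 108, 110, 111, 108, 110, 107, 105, 103, 106, 111, 110, 110]
254 [192, 203, 196, 193, 190, 192, 195, 199, 192, 123, 95, 83, 86, 82, 83, 86, 83, 111, 110, 110, 110, 109, 105, 105, 110, 111, 107, 110, 107, 109]
260 [188, 204, 198, 194, 194, 201, 186, 184, 169, 168, 170, 167, 165, 81, 80, 81, 83, 85, 111, 108, 107, 109, 110, 106, 104, 104, 105, 105, 111, 110]
[0.0, 0, 0.064] [315. 217.]
[0.022, 0, 0.064] [315. 192.]
[-0.022, 0, 0.064] [315. 240.]
[0, 0.031, 0.034] [284. 209.]
[0, -0.031, 0.034] [347. 209.]
[0.031, 0, 0.034] [315. 177.]
[-0.031, 0, 0.034] [315. 239.]
```

The bar is centred at px (314,213), within 2-4 mm of the estimate, so I'll descend and grip.

Call:
drive_tool:
  moves:
    - [[0, 0, 0], [0.004, 0.0007, 0.04], 0.04]
    - [[0, 0, 0], [0, 0, 0.05], 0.04]
    - [[0, 0, 0], [0, 0, 0.05], 0.04]
    - [[0, 0, 0], [0, 0, 0.035], 0.04]
    - [[0, 0, 0], [0, 0, 0.0135], 0.04]
  grip_force: 60

```text
time: 19.18
eef_pos: [0.4296, 0.121, 0.0579]
tcp_rot: [0.995, -0.099, -0.001, 0.0]
contact_force: [-0.6, -0.6, -0.2]
opening: 0.471
finger_force: 0.0
```

Call:
drive_tool:
  moves:
    - [[0, 0, 0], [0, 0, 0], 0.0]
    - [[0, 0, 0], [0, 0, 0], 0.0]
    - [[0, 0, 0], [0, 0, 0], 0.0]
    - [[0, 0, 0], [0, 0, 0], 0.0]
    - [[0, 0, 0], [0, 0, -0.02], 0.0]

```text
time: 19.8
eef_pos: [0.4289, 0.121, 0.0784]
tcp_rot: [0.995, -0.099, -0.002, 0.0]
contact_force: [0.3, -0.3, -2.0]
opening: 0.102
finger_force: 60.1
```

Call:
drive_tool:
  moves:
    - [[0, 0, 0], [0, 0, -0.04], 0.0]
    - [[0, 0, 0], [0, 0, -0.05], 0.0]
    - [[0, 0, 0], [0, 0, -0.04], 0.0]
    - [[0, 0, 0], [0, 0, 0], 0.0]
    - [[0, 0, 0], [0, 0, 0], 0.0]

```text
time: 20.42
eef_pos: [0.4293, 0.121, 0.2077]
tcp_rot: [0.995, -0.099, -0.001, 0.0]
contact_force: [-0.5, 0.0, -1.1]
opening: 0.095
finger_force: 60.2
```

```bash
python3 -c "
from h import *
st()
snap('wrist','w10')"
```

```text
t 20.43 p [0.4293 0.121  0.2077] F [-0.5  0.  -1.1] M [-0.02  0.   -0.01] op 0.095 q [ 0.05 -0.2   2.16 -0.    1.19  1.82] ff 60.15698432922363
[[0.98, -0.197, -0.003], [-0.197, -0.98, -0.0], [-0.002, 0.001, -1.0]]
```

Call:
drive_tool:
  moves:
    - [[0, 0, 0], [0.03, -0.0173, 0], 0.0]
    - [[0, 0, 0], [0.04, -0.0231, 0], 0.0]
    - [[0, 0, 0], [0.04, -0.0231, 0], 0.0]
    - [[0, 0, 0], [0.04, -0.0231, 0], 0.0]
    - [[0, 0, 0], [0.04, -0.0231, 0], 0.0]

```text
time: 21.1
eef_pos: [0.6383, 0.1915, 0.2055]
tcp_rot: [0.995, -0.099, -0.003, 0.001]
contact_force: [-0.2, -0.3, -0.8]
opening: 0.098
finger_force: 60.1
```

Call:
drive_tool:
  moves:
    - [[0, 0, 0], [0.0122, -0.007, 0], 0.0]
    - [[0, 0, 0], [0, 0, 0.02], 0.0]
    - [[0, 0, 0], [0, 0, 0.04], 0.0]
    - [[0, 0, 0], [0, 0, 0.04], 0.0]
    - [[0, 0, 0], [0, 0, 0.015], 0.0]

```text
time: 21.72
eef_pos: [0.647, 0.1948, 0.0887]
tcp_rot: [0.995, -0.099, -0.005, 0.001]
contact_force: [0.3, 0.9, -1.6]
opening: 0.1
finger_force: 60.0
```

Call:
drive_tool:
  moves:
    - [[0, 0, 0], [0, 0, 0.004], 0.0]
    - [[0, 0, 0], [0, 0, 0.002], 0.0]
    - [[0, 0, 0], [0, 0, 0], 0.0]

```text
time: 22.1
eef_pos: [0.6526, 0.1958, 0.0901]
tcp_rot: [0.995, -0.099, 0.001, -0.0]
contact_force: [-0.2, 0.7, -1.4]
opening: 0.099
finger_force: 60.1
```

Call:
drive_tool:
  moves:
    - [[0, 0, 0], [0, 0, 0.004], 0.0]
    - [[0, 0, 0], [0, 0, 0.002], 0.0]
    - [[0, 0, 0], [0, 0, 0], 0.0]
    - [[0, 0, 0], [0, 0, 0], 0.0]

```text
time: 22.6
eef_pos: [0.6525, 0.196, 0.085]
tcp_rot: [0.995, -0.099, 0.001, -0.0]
contact_force: [-2.2, 0.1, 7.0]
opening: 0.102
finger_force: 61.2
```

Call:
drive_tool:
  moves:
    - [[0, 0, 0], [0, 0, 0], 0.02]
    - [[0, 0, 0], [0, 0, 0], 0.04]
    - [[0, 0, 0], [0, 0, 0], 0.04]
    - [[0, 0, 0], [0, 0, -0.03], 0.04]
    - [[0, 0, 0], [0, 0, -0.05], 0.04]

```text
time: 23.22
eef_pos: [0.6498, 0.1953, 0.1598]
tcp_rot: [0.995, -0.099, -0.003, 0.001]
contact_force: [0.7, 0.1, -0.1]
opening: 0.468
finger_force: 0.0
```

Call:
drive_tool:
  moves:
    - [[0, 0, 0], [0, 0, -0.05], 0.04]
    - [[0, 0, 0], [0, 0, -0.03], 0.04]
    - [[0, 0, 0], [-0.0185, 0.0393, 0], 0.04]
    - [[0, 0, 0], [-0.0185, 0.0393, 0], 0.04]
    - [[0, 0, 0], [-0.0185, 0.0393, 0], 0.04]

```text
time: 23.85
eef_pos: [0.573, 0.0901, 0.2421]
tcp_rot: [0.995, -0.099, 0.0, 0.0]
contact_force: [0.9, -0.1, -0.4]
opening: 0.467
finger_force: 0.0
```

Call:
drive_tool:
  moves:
    - [[0, 0, 0], [-0.0185, 0.0393, 0], 0.04]
    - [[0, 0, 0], [-0.0185, 0.0393, 0], 0.04]
    - [[0, 0, 0], [-0.0185, 0.0393, 0], 0.04]
    - [[0, 0, 0], [-0.0185, 0.0393, 0], 0.04]
    - [[0, 0, 0], [-0.0185, 0.0393, 0], 0.04]

```text
time: 24.48
eef_pos: [0.4436, -0.0844, 0.2422]
tcp_rot: [0.995, -0.099, 0.0, 0.0]
contact_force: [-0.0, -0.0, 0.6]
opening: 0.466
finger_force: 0.0
```

Call:
drive_tool:
  moves:
    - [[0, 0, 0], [-0.0185, 0.0393, 0], 0.04]
    - [[0, 0, -0.157], [0, 0, 0], 0.04]
    - [[0, 0, -0.157], [0, 0, 0], 0.04]
    - [[0, 0, 0], [0, 0, 0], 0.04]
    - [[0, 0, 0], [0, 0, 0], 0.04]

```text
time: 25.1
eef_pos: [0.4187, -0.1182, 0.2422]
tcp_rot: [0.998, 0.057, -0.0, -0.0]
contact_force: [0.9, 0.4, -0.1]
opening: 0.468
finger_force: 0.0
```

```bash
cat >> h.py <<'E'
def rows(c,X,ang):
    V=c['image'].max(2);a=np.radians(ang)
    for p in ([.0,0,.064],[.022,0,.064],[-.022,0,.064],[0,0.031,.034],[0,-.031,.034]):
        print(p,proj(c,[X[0]+p[0]*np.cos(a)-p[1]*np.sin(a),X[1]+p[0]*np.sin(a)+p[1]*np.cos(a),p[2]]).round())
    u,v=proj(c,[X[0],X[1],.06]).astype(int)
    for k in range(max(v-48,0),v+50,6): print(k,u-45,V[k,u-45:u+48:3].tolist())
E
python3 - <<'E'
from h import *
st();t=snap('top');tins(t);c=snap('wrist','w11');rows(c,(.421,-.118),6.7)
V=t['image'].max(2);
E
```

```text
t 25.1 p [ 0.4187 -0.1182  0.2422] F [ 0.9  0.4 -0.1] M [-0.01  0.03 -0.02] op 0.468 q [-0.51 -0.27  2.14  0.    1.26  0.95] ff 0.0
[[0.994, 0.114, -0.0], [0.114, -0.994, 0.0], [-0.0, -0.0, -1.0]]
[0.0, 0, 0.064] [314. 219.]
[0.022, 0, 0.064] [314. 194.]
[-0.022, 0, 0.064] [314. 242.]
[0, 0.031, 0.034] [282. 211.]
[0, -0.031, 0.034] [346. 210.]
169 268 [105, 106, 108, 107, 105, 106, 110, 106, 132, 137, 133, 130, 135, 132, 131, 129, 129, 130, 133, 134, 131, 130, 134, 130, 130, 128, 132, 132, 131, 125, 132]
175 268 [101, 104, 103, 106, 106, 104, 105, 104, 101, 101, 105, 108, 103, 103, 102, 102, 103, 105, 112, 135, 130, 130, 129, 130, 138, 134, 134, 128, 127, 136, 133]
181 268 [99, 103, 104, 106, 106, 103, 104, 185, 103, 102, 105, 136, 180, 182, 185, 185, 181, 180, 180, 149, 102, 102, 125, 132, 131, 130, 134, 137, 132, 127, 131]
187 268 [109, 109, 102, 107, 105, 106, 106, 99, 133, 141, 142, 142, 155, 142, 121, 123, 123, 181, 180, 180, 179, 176, 146, 100, 129, 134, 129, 133, 132, 136, 134]
193 268 [98, 103, 107, 102, 106, 103, 153, 248, 143, 143, 144, 144, 144, 101, 50, 56, 50, 184, 159,
[... 1281 characters left out ...]
7, 121, 205, 200, 187, 191, 187, 186, 192, 194, 193]
247 268 [103, 88, 91, 88, 90, 91, 111, 116, 117, 118, 122, 122, 117, 114, 114, 113, 115, 116, 113, 115, 195, 199, 190, 190, 190, 192, 192, 187, 180, 189, 184]
253 268 [107, 90, 93, 92, 116, 116, 116, 116, 117, 117, 119, 116, 120, 117, 116, 117, 117, 111, 174, 198, 202, 196, 193, 190, 188, 195, 189, 190, 194, 193, 190]
259 268 [110, 107, 131, 118, 122, 120, 117, 118, 114, 113, 115, 116, 172, 111, 117, 115, 125, 197, 188, 190, 193, 194, 194, 197, 190, 194, 193, 186, 193, 191, 190]
265 268 [133, 134, 119, 117, 112, 117, 115, 119, 117, 117, 115, 201, 196, 194, 196, 197, 195, 192, 189, 195, 198, 194, 191, 195, 189, 191, 189, 194, 199, 194, 190]
```

Tin 2's bar is centred on column 314, so it is aligned. I'll grip it.

Call:
drive_tool:
  moves:
    - [[0, 0, 0], [0.004, 0, 0.035], 0.04]
    - [[0, 0, 0], [0, 0, 0.05], 0.04]
    - [[0, 0, 0], [0, 0, 0.05], 0.04]
    - [[0, 0, 0], [0, 0, 0.035], 0.04]
    - [[0, 0, 0], [0, 0, 0.0135], 0.04]
  grip_force: 60

```text
time: 25.82
eef_pos: [0.4213, -0.117, 0.0566]
tcp_rot: [0.998, 0.058, -0.002, -0.001]
contact_force: [-0.1, -0.5, 0.3]
opening: 0.467
finger_force: 0.0
```

Call:
drive_tool:
  moves:
    - [[0, 0, 0], [0, 0, 0], 0.0]
    - [[0, 0, 0], [0, 0, 0], 0.0]
    - [[0, 0, 0], [0, 0, 0], 0.0]
    - [[0, 0, 0], [0, 0, 0], 0.0]
    - [[0, 0, 0], [0, 0, -0.02], 0.0]

```text
time: 26.45
eef_pos: [0.4215, -0.1173, 0.078]
tcp_rot: [0.998, 0.058, -0.001, -0.001]
contact_force: [0.0, 0.5, -1.6]
opening: 0.104
finger_force: 60.2
```

Call:
drive_tool:
  moves:
    - [[0, 0, 0], [0, 0, -0.04], 0.0]
    - [[0, 0, 0], [0, 0, -0.05], 0.0]
    - [[0, 0, 0], [0, 0, -0.04], 0.0]
    - [[0, 0, 0], [0, 0, 0], 0.0]
    - [[0, 0, 0], [0, 0, 0], 0.0]

```text
time: 27.08
eef_pos: [0.4219, -0.1175, 0.2076]
tcp_rot: [0.998, 0.058, -0.001, -0.0]
contact_force: [-0.4, 0.8, -2.2]
opening: 0.1
finger_force: 60.2
```

```bash
python3 -c "
from h import *
st();t=snap('top')
V=t['image'].max(2)
for v in range(164,240,4): print(v,V[v,216:300:3].tolist())
print(proj(t,[.6525,.196,.058]),proj(t,[.6525,.196,.088]))"
```

```text
t 27.07 p [ 0.4219 -0.1175  0.2076] F [-0.4  0.8 -2.2] M [-0.01  0.05  0.02] op 0.1 q [-0.5  -0.22  2.17 -0.    1.19  0.95] ff 60.249913930892944
[[0.993, 0.116, -0.002], [0.116, -0.993, 0.001], [-0.001, -0.001, -1.0]]
164 [92, 95, 95, 90, 91, 91, 89, 91, 91, 95, 112, 126, 117, 110, 110, 115, 117, 94, 95, 124, 127, 103, 63, 91, 95, 94, 94, 93]
168 [96, 92, 93, 93, 91, 90, 91, 116, 110, 68, 42, 41, 42, 41, 41, 41, 42, 43, 68, 113, 97, 93, 97, 95, 93, 95, 95, 96]
172 [94, 95, 97, 94, 92, 111, 109, 47, 41, 43, 67, 100, 115, 117, 119, 117, 116, 105, 75, 50, 51, 116, 98, 95, 97, 99, 96, 96]
176 [92, 94, 97, 92, 118, 68, 41, 43, 87, 120, 126, 129, 135, 135, 133, 132, 133, 133, 132, 131, 103, 56, 84, 100, 96, 96, 97, 97]
180 [95, 95, 93, 115, 55, 41, 55, 120, 128, 136, 135, 135, 135, 134, 135, 136, 136, 137, 135, 135, 133, 131, 88, 85, 87, 112, 130, 133]
184 [96, 94, 107, 76, 39, 64, 124, 134, 137, 138, 139, 138, 137, 137, 136, 135, 136, 136, 136, 136, 135, 134, 133, 106, 108, 78, 52, 124]
188 [94, 94, 120, 39, 52, 120, 139, 139, 138, 137, 136, 136, 130, 128, 132, 132, 137, 136, 136, 136, 1
[... 1001 characters left out ...]
20 [136, 136, 134, 102, 84, 67, 128, 136, 135, 134, 134, 134, 137, 138, 136, 136, 136, 137, 137, 138, 139, 139, 140, 121, 41, 85, 91, 94]
224 [91, 83, 80, 91, 94, 101, 75, 114, 136, 138, 138, 138, 138, 137, 137, 137, 138, 138, 139, 141, 142, 132, 112, 41, 79, 85, 92, 93]
228 [94, 96, 93, 94, 93, 88, 112, 89, 91, 117, 137, 139, 138, 139, 140, 140, 139, 142, 141, 138, 128, 72, 43, 85, 86, 91, 95, 95]
232 [96, 96, 96, 94, 96, 96, 93, 78, 100, 113, 99, 95, 118, 137, 137, 137, 131, 128, 112, 68, 42, 72, 88, 89, 95, 95, 94, 94]
236 [94, 97, 94, 92, 95, 93, 98, 95, 91, 83, 70, 67, 66, 71, 73, 61, 46, 48, 61, 83, 87, 86, 92, 97, 94, 92, 96, 96]
[242.70137234 199.69743658] [241.10697859 197.90049528]
```

```bash
python3 - <<'E'
from h import *
t=load('top');im=t['image']
o=cv2.resize(im[155:245,210:310],(800,720),interpolation=cv2.INTER_CUBIC)[:600]
s=snap('side');o=cv2.resize(im[155:245,210:310],(560,504),interpolation=cv2.INTER_CUBIC)
q=cv2.resize(s['image'][190:290,290:390],(240,240),interpolation=cv2.INTER_CUBIC)
C=np.zeros((504,800,3),np.uint8);C[:,:560]=o;C[:240,560:]=q
cv2.imwrite('pics/dish.png',C[:,:,::-1])
for uv in[(255.9,199.3)]: print('dish',ray(t,*uv,.092))
print(ray(t,256.5,199.5,.058))
E
```

```text
dish [0.64846863 0.15394996 0.092     ]
[0.65366215 0.15647069 0.058     ]
```

View pics/dish.png

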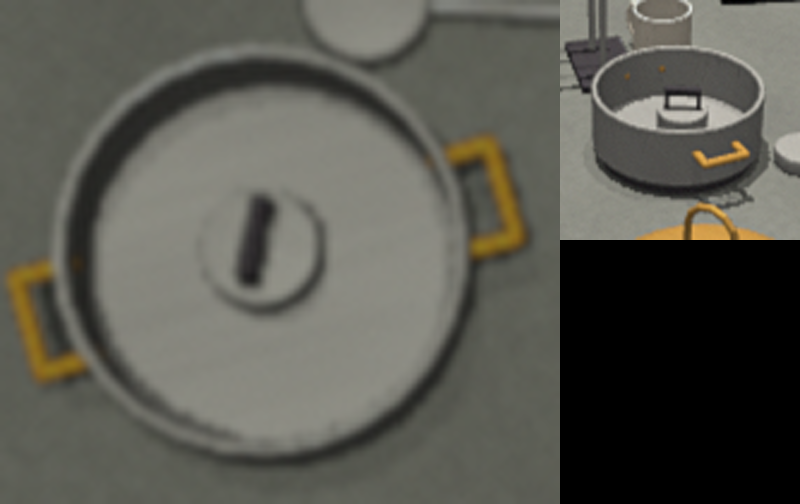

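The picture shows tin 1 upright near the dish centre (crop (263,250)), so it was the one knocked aside. I'll put tin 2 in the near-right free space, then slide it to nudge tin 1 over and give both clearance.

Call:
drive_tool:
  moves:
    - [[0, 0, 0], [0.0288, -0.0306, 0], 0.0]
    - [[0, 0, 0], [0.0288, -0.0306, 0], 0.0]
    - [[0, 0, 0], [0.0288, -0.0306, 0], 0.0]
    - [[0, 0, 0], [0.0288, -0.0306, 0], 0.0]
    - [[0, 0, 0], [0.0288, -0.0306, 0], 0.0]

```text
time: 27.8
eef_pos: [0.5477, 0.052, 0.2063]
tcp_rot: [0.998, 0.058, -0.002, -0.0]
contact_force: [0.6, -0.1, -1.9]
opening: 0.099
finger_force: 60.2
```

Call:
drive_tool:
  moves:
    - [[0, 0, 0], [0.0288, -0.0306, 0], 0.0]
    - [[0, 0, 0], [0.0288, -0.0306, 0], 0.0]
    - [[0, 0, 0], [0, 0, 0], 0.0]
    - [[0, 0, 0], [0, 0, 0.03], 0.0]
    - [[0, 0, 0], [0, 0, 0], 0.0]

```text
time: 28.42
eef_pos: [0.595, 0.1174, 0.1741]
tcp_rot: [0.998, 0.058, -0.005, 0.0]
contact_force: [-0.1, -0.4, -1.5]
opening: 0.101
finger_force: 60.2
```

```bash
python3 - <<'E'
from h import *
s=st();p=s['eef_pos'];R=Ro.from_quat(s['tcp_rot']).as_matrix()
print('need tool', (R.T@(np.array([.5975,.1185,.13])-p)).round(4))
E
```

```text
t 28.43 p [0.595  0.1174 0.1741] F [-0.1 -0.4 -1.5] M [0.07 0.02 0.08] op 0.101 q [ 0.03  0.21  1.81 -0.    1.13  1.48] ff 60.175538063049316
[[0.993, 0.115, -0.01], [0.115, -0.993, -0.001], [-0.01, -0.001, -1.0]]
need tool [ 0.0031 -0.0007  0.0441]
```

Call:
drive_tool:
  moves:
    - [[0, 0, 0], [0.002, -0.0005, 0], 0.0]
    - [[0, 0, 0], [0, 0, 0.015], 0.0]
    - [[0, 0, 0], [0, 0, 0.015], 0.0]
    - [[0, 0, 0], [0, 0, 0.015], 0.0]
    - [[0, 0, 0], [0, 0, 0.015], 0.0]

```text
time: 29.05
eef_pos: [0.5997, 0.1189, 0.1173]
tcp_rot: [0.998, 0.058, -0.0, -0.0]
contact_force: [0.6, -0.1, -0.6]
opening: 0.109
finger_force: 60.2
```

Call:
drive_tool:
  moves:
    - [[0, 0, 0], [0, 0, 0.012], 0.0]
    - [[0, 0, 0], [0, 0, 0.008], 0.0]
    - [[0, 0, 0], [0, 0, 0.004], 0.0]
    - [[0, 0, 0], [0, 0, 0], 0.0]
    - [[0, 0, 0], [0, 0, 0], 0.0]

```text
time: 29.68
eef_pos: [0.6005, 0.1189, 0.0954]
tcp_rot: [0.998, 0.058, 0.001, 0.0]
contact_force: [-0.2, 0.3, -1.0]
opening: 0.106
finger_force: 60.2
```

Call:
drive_tool:
  moves:
    - [[0, 0, 0], [0, 0, 0.005], 0.0]
    - [[0, 0, 0], [0, 0, 0.003], 0.0]
    - [[0, 0, 0], [0, 0, 0], 0.0]
    - [[0, 0, 0], [0, 0, 0], 0.0]

```text
time: 30.18
eef_pos: [0.6001, 0.1189, 0.0867]
tcp_rot: [0.998, 0.058, -0.0, -0.0]
contact_force: [-0.3, -0.1, -2.4]
opening: 0.103
finger_force: 60.2
```

Call:
drive_tool:
  moves:
    - [[0, 0, 0], [0.005, -0.0025, 0], 0.0]
    - [[0, 0, 0], [0.006, -0.003, 0], 0.0]
    - [[0, 0, 0], [0.006, -0.003, 0], 0.0]
    - [[0, 0, 0], [0.005, -0.003, 0], 0.0]
    - [[0, 0, 0], [0, 0, 0], 0.0]

```text
time: 30.8
eef_pos: [0.6212, 0.1334, 0.0867]
tcp_rot: [0.998, 0.058, 0.001, -0.0]
contact_force: [0.5, -0.6, -0.9]
opening: 0.097
finger_force: 60.2
```

Call:
drive_tool:
  moves:
    - [[0, 0, 0], [-0.002, 0.001, 0.002], 0.0]
    - [[0, 0, 0], [0, 0, 0.001], 0.0]
    - [[0, 0, 0], [0, 0, 0], 0.0]
    - [[0, 0, 0], [0, 0, 0], 0.0]

```text
time: 31.3
eef_pos: [0.6186, 0.1317, 0.084]
tcp_rot: [0.998, 0.058, -0.0, -0.0]
contact_force: [-0.9, -0.6, 0.6]
opening: 0.101
finger_force: 60.5
```

Call:
drive_tool:
  moves:
    - [[0, 0, 0], [0, 0, 0], 0.02]
    - [[0, 0, 0], [0, 0, 0], 0.03]
    - [[0, 0, 0], [0, 0, 0], 0.03]
    - [[0, 0, 0], [0, 0, -0.03], 0.03]
    - [[0, 0, 0], [0, 0, -0.04], 0.03]

```text
time: 31.92
eef_pos: [0.6177, 0.1315, 0.1528]
tcp_rot: [0.998, 0.058, -0.002, 0.0]
contact_force: [0.7, 0.2, -0.0]
opening: 0.348
finger_force: 0.0
```

Call:
drive_tool:
  moves:
    - [[0, 0, 0], [0, 0, -0.05], 0.06]
    - [[0, 0, 0], [0, 0, -0.04], 0.06]
    - [[0, 0, 0], [-0.0181, 0.0417, 0], 0.06]
    - [[0, 0, 0], [-0.0181, 0.0417, 0], 0.06]
    - [[0, 0, 0], [-0.0181, 0.0417, 0], 0.06]

```text
time: 32.55
eef_pos: [0.5788, -0.0, 0.244]
tcp_rot: [0.998, 0.058, 0.0, 0.0]
contact_force: [0.5, -1.1, 0.3]
opening: 0.699
finger_force: 0.0
```

Call:
drive_tool:
  moves:
    - [[0, 0, 0], [-0.0181, 0.0417, 0], 0.06]
    - [[0, 0, 0], [-0.0181, 0.0417, 0], 0.06]
    - [[0, 0, 0], [-0.0181, 0.0417, 0], 0.06]
    - [[0, 0, 0], [-0.0181, 0.0417, 0], 0.06]
    - [[0, 0, 0], [-0.0181, 0.0417, 0], 0.06]

```text
time: 33.17
eef_pos: [0.5129, -0.2178, 0.2439]
tcp_rot: [0.998, 0.058, 0.0, 0.0]
contact_force: [-0.0, -0.4, -0.2]
opening: 0.702
finger_force: 0.0
```

Call:
drive_tool:
  moves:
    - [[0, 0, 0], [-0.0181, 0.0417, 0], 0.06]
    - [[0, 0, -0.1675], [-0.0181, 0.0417, 0], 0.06]
    - [[0, 0, -0.1675], [0, 0, 0], 0.06]
    - [[0, 0, -0.1675], [0, 0, 0], 0.06]
    - [[0, 0, -0.1675], [0, 0, 0], 0.06]

```text
time: 33.8
eef_pos: [0.4869, -0.3038, 0.2437]
tcp_rot: [0.923, 0.385, 0.0, 0.0]
contact_force: [-1.3, -0.4, -0.5]
opening: 0.701
finger_force: 0.0
```

Call:
drive_tool:
  moves:
    - [[0, 0, 0], [0, 0, 0], 0.06]
    - [[0, 0, 0], [0, 0, 0], 0.06]

```text
time: 34.05
eef_pos: [0.4871, -0.3035, 0.2437]
tcp_rot: [0.924, 0.382, 0.0, 0.0]
contact_force: [0.3, 0.1, -0.1]
opening: 0.707
finger_force: 0.0
```

```bash
python3 - <<'E'
from h import *
s0=st();t=snap('top');s=snap('side','side12');w=snap('wrist','w12')
V=t['image'].max(2);cv2.imwrite('pics/top12.png',t['image'][:,:,::-1])
m=(V[175:228,226:288]<75).astype(np.uint8)
n,l,sa,ce=cv2.connectedComponentsWithStats(m)
for i in range(1,n):
    if sa[i,4]>15: print('dishdark',sa[i].tolist(),(ce[i]+[226,175]).round(1),ray(t,*(ce[i]+[226,175]),.088).round(3))
yy,xx=np.mgrid[0:480,0:640]
m=(w['image'].max(2)<45).astype(np.uint8);m[300:]=0
for k in cv2.findContours(m,0,1)[0]:
    if cv2.contourArea(k)>500: print('w',cv2.boundingRect(k),cv2.minAreaRect(k))
print([proj(w,[.487+.707*a,-.304+.707*a,.128]).round(1) for a in(-.062,0,.071)])
R=Ro.from_quat(s0['tcp_rot']).as_matrix();print((R.T@(np.array([.487,-.304,.118])-s0['eef_pos'])).round(4))
E
```

```text
t 34.05 p [ 0.4871 -0.3035  0.2437] F [ 0.3  0.1 -0.1] M [-0.02  0.    0.03] op 0.707 q [-0.73  0.07  1.83 -0.    1.24  0.05] ff 0.0
[[0.708, 0.706, 0.0], [0.706, -0.708, -0.0], [-0.0, 0.0, -1.0]]
dishdark [0, 0, 15, 27, 105] [230.4 182.8] [0.695 0.227 0.088]
dishdark [51, 0, 9, 8, 20] [281.4 177.8] [0.712 0.084 0.088]
dishdark [24, 11, 6, 15, 56] [252.3 192.7] [0.668 0.165 0.088]
dishdark [37, 30, 4, 15, 50] [264.5 212. ] [0.614 0.13  0.088]
dishdark [0, 32, 8, 18, 36] [228.1 216.1] [0.601 0.231 0.088]
dishdark [55, 45, 7, 8, 23] [284.7 224.4] [0.579 0.072 0.088]
w (303, 142, 27, 158) ((316.0, 220.5), (157.0, 26.0), 90.0)
[array([313.5, 319.6]), array([313.4, 244.6]), array([313.3, 142.9])]
[-0.0005  0.0003  0.1257]
```

Two bars stand in the dish, at (0.668,0.165) and (0.614,0.130), both clear of the wall. I'll re-grip the lifter.

Call:
drive_tool:
  moves:
    - [[0, 0, 0], [0, 0.001, 0.04], 0.06]
    - [[0, 0, 0], [0, 0, 0.04], 0.06]
    - [[0, 0, 0], [0, 0, 0.03], 0.06]
    - [[0, 0, 0], [0, 0, 0.016], 0.06]
    - [[0, 0, 0], [0, 0, 0], 0.06]
  grip_force: 100

```text
time: 34.83
eef_pos: [0.4874, -0.3038, 0.1168]
tcp_rot: [0.924, 0.383, -0.0, -0.001]
contact_force: [0.0, 0.3, 0.2]
opening: 0.706
finger_force: 0.0
```

Call:
drive_tool:
  moves:
    - [[0, 0, 0], [0, 0, 0], 0.0]
    - [[0, 0, 0], [0, 0, 0], 0.0]
    - [[0, 0, 0], [0, 0, 0], 0.0]
    - [[0, 0, 0], [0, 0, 0], 0.0]
    - [[0, 0, 0], [0, 0, 0], 0.0]

```text
time: 35.45
eef_pos: [0.4888, -0.3048, 0.1196]
tcp_rot: [0.924, 0.383, 0.001, 0.001]
contact_force: [-0.2, 1.9, 5.0]
opening: 0.189
finger_force: 99.1
```

Call:
drive_tool:
  moves:
    - [[0, 0, 0], [0, 0, -0.02], 0.0]
    - [[0, 0, 0], [0, 0, -0.03], 0.0]
    - [[0, 0, 0], [0, 0, -0.03], 0.0]
    - [[0, 0, 0], [0, 0, -0.007], 0.0]
    - [[0, 0, 0], [0, 0, 0], 0.0]

```text
time: 36.08
eef_pos: [0.4876, -0.304, 0.2046]
tcp_rot: [0.924, 0.383, -0.0, -0.0]
contact_force: [-0.4, -0.2, -2.8]
opening: 0.19
finger_force: 98.2
```

```bash
python3 - <<'E'
from h import *
s0=st();w=snap('wrist','w13');s=snap('side','s13')
R=Ro.from_quat(s0['tcp_rot']).as_matrix();print((R.T@(np.array([.632,-.159,.205])-s0['eef_pos'])).round(4))
C=np.zeros((600,800,3),np.uint8);C[:360,:480]=cv2.resize(w['image'][:360],(480,270)).repeat(1,0)[:270].copy() if 0 else cv2.resize(w['image'],(480,360))
C[:320,480:]=cv2.resize(s['image'][250:410,240:400],(320,320),interpolation=cv2.INTER_CUBIC)
cv2.imwrite('pics/v13.png',C[:400,:,::-1])
print([proj(w,[.632+.025*a*.707,-.159-.025*a*.707,z]).round(1) for a in(-1,1) for z in(.08,.12)],proj(w,[.632,-.159,.138]))
E
```

```text
t 36.08 p [ 0.4876 -0.304   0.2046] F [-0.4 -0.2 -2.8] M [ 0.08 -0.12  0.01] op 0.19 q [-0.73  0.11  1.87  0.    1.17  0.05] ff 98.15035700798035
[[0.707, 0.707, -0.0], [0.707, -0.707, 0.0], [0.0, -0.0, -1.0]]
[ 0.2046 -0.0004 -0.0004]
[array([ 267.6, -106.6]), array([ 256.7, -160.8]), array([ 356.9, -106.5]), array([ 367.2, -160.7])] [ 311.8408473  -194.47450132]
```

View pics/v13.png

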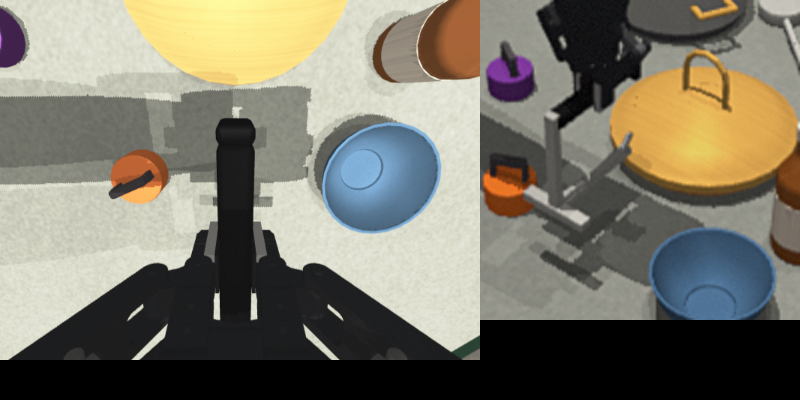

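The lifter is held upright and in line with the lid (lid column 236, handle column 235). I'll insert it into the loop and lift.

Call:
drive_tool:
  moves:
    - [[0, 0, 0], [0.03, 0, -0.003], 0.0]
    - [[0, 0, 0], [0.045, 0, 0], 0.0]
    - [[0, 0, 0], [0.03, 0, 0], 0.0]
    - [[0, 0, 0], [0.02, 0, 0], 0.0]
    - [[0, 0, 0], [0, 0, 0], 0.0]

```text
time: 36.8
eef_pos: [0.5763, -0.2148, 0.2065]
tcp_rot: [0.923, 0.384, -0.001, -0.001]
contact_force: [-0.3, -0.1, -2.4]
opening: 0.192
finger_force: 98.2
```

Call:
drive_tool:
  moves:
    - [[0, 0, 0], [0.02, 0, 0], 0.0]
    - [[0, 0, 0], [0.02, 0, 0], 0.0]
    - [[0, 0, 0], [0.02, 0, 0], 0.0]
    - [[0, 0, 0], [0.0196, 0, 0], 0.0]
    - [[0, 0, 0], [0, 0, 0], 0.0]

```text
time: 37.42
eef_pos: [0.6334, -0.1581, 0.2076]
tcp_rot: [0.923, 0.384, -0.0, -0.0]
contact_force: [-0.1, 0.5, -3.2]
opening: 0.187
finger_force: 98.1
```

Call:
drive_tool:
  moves:
    - [[0, 0, 0], [0, 0, 0], 0.0]
    - [[0, 0, 0], [0, 0, -0.008], 0.0]
    - [[0, 0, 0], [0, 0, -0.008], 0.0]
    - [[0, 0, 0], [0, 0, -0.006], 0.0]
    - [[0, 0, 0], [0, 0, -0.004], 0.0]

```text
time: 38.05
eef_pos: [0.6326, -0.1597, 0.2347]
tcp_rot: [0.924, 0.383, 0.0, 0.0]
contact_force: [0.2, 0.2, -2.7]
opening: 0.183
finger_force: 98.0
```

Call:
drive_tool:
  moves:
    - [[0, 0, 0], [0, 0, -0.004], 0.0]
    - [[0, 0, 0], [0, 0, -0.004], 0.0]
    - [[0, 0, 0], [0, 0, -0.006], 0.0]
    - [[0, 0, 0], [0, 0, 0], 0.0]
    - [[0, 0, 0], [0, 0, 0], 0.0]

```text
time: 38.67
eef_pos: [0.6323, -0.1594, 0.2473]
tcp_rot: [0.924, 0.383, -0.0, -0.0]
contact_force: [0.2, 0.6, -7.9]
opening: 0.191
finger_force: 97.7
```

```bash
python3 -c "
from h import *
st()"
```

```text
t 38.67 p [ 0.6323 -0.1594  0.2473] F [ 0.2  0.6 -7.9] M [ 0.11 -0.1   0.01] op 0.191 q [-0.4   0.24  1.64  0.    1.27  0.38] ff 97.7340817451477
[[0.707, 0.707, -0.001], [0.707, -0.707, 0.0], [-0.0, -0.001, -1.0]]
```

Call:
drive_tool:
  moves:
    - [[0, 0, 0], [0, 0, -0.02], 0.0]
    - [[0, 0, 0], [0, 0, -0.03], 0.0]
    - [[0, 0, 0], [0, 0, -0.035], 0.0]
    - [[0, 0, 0], [0, 0, -0.035], 0.0]
    - [[0, 0, 0], [0, 0, -0.02], 0.0]

```text
time: 39.3
eef_pos: [0.633, -0.1596, 0.3922]
tcp_rot: [0.924, 0.383, 0.002, 0.002]
contact_force: [0.1, 0.2, -6.9]
opening: 0.189
finger_force: 98.3
```

Call:
drive_tool:
  moves:
    - [[0, 0, 0], [0.0115, -0.0103, 0], 0.0]
    - [[0, 0, 0], [0.0212, -0.019, 0], 0.0]
    - [[0, 0, 0], [0.0212, -0.019, 0], 0.0]
    - [[0, 0, 0], [0.0212, -0.019, 0], 0.0]
    - [[0, 0, 0], [0.0212, -0.019, 0], 0.0]

```text
time: 39.92
eef_pos: [0.6387, -0.0279, 0.3849]
tcp_rot: [0.924, 0.383, -0.002, -0.002]
contact_force: [-0.4, 0.6, -7.1]
opening: 0.19
finger_force: 98.3
```

Call:
drive_tool:
  moves:
    - [[0, 0, 0], [0.0212, -0.019, 0], 0.0]
    - [[0, 0, 0], [0.0212, -0.019, 0], 0.0]
    - [[0, 0, 0], [0.0212, -0.019, 0], 0.0]
    - [[0, 0, 0], [0.0212, -0.019, 0], 0.0]
    - [[0, 0, 0], [0.0212, -0.019, 0], 0.0]

```text
time: 40.55
eef_pos: [0.6461, 0.1141, 0.3848]
tcp_rot: [0.924, 0.383, -0.002, -0.001]
contact_force: [-0.1, 1.0, -7.3]
opening: 0.189
finger_force: 98.3
```

Call:
drive_tool:
  moves:
    - [[0, 0, 0], [0.0212, -0.019, 0], 0.0]
    - [[0, 0, 0], [0.0096, -0.0084, 0], 0.0]
    - [[0, 0, 0], [0, 0, 0], 0.0]
    - [[0, 0, 0], [0, 0, 0], 0.0]
    - [[0, 0, 0], [0, 0, 0], 0.0]

```text
time: 41.18
eef_pos: [0.6496, 0.1519, 0.3877]
tcp_rot: [0.924, 0.382, -0.0, 0.0]
contact_force: [-0.4, -1.0, -6.1]
opening: 0.188
finger_force: 98.3
```

```bash
python3 - <<'E'
from h import *
s0=st();s=snap('side','s14');t=snap('top','t14')
im=s['image'];hsv=cv2.cvtColor(im,cv2.COLOR_RGB2HSV);H,S,V=[hsv[...,i].astype(int) for i in range(3)]
m=((H>14)&(H<28)&(S>140)&(V>50)).astype(np.uint8);m[:120]=0;m[260:]=0
k=max(cv2.findContours(m,0,1)[0],key=cv2.contourArea);x,y,w,h=cv2.boundingRect(k);print('lid side bbox',x,y,w,h)
L=k[k[:,0,0].argmin(),0];Rr=k[k[:,0,0].argmax(),0];print(L,Rr)
# predicted side extremes of a level lid at tool xy, underside z
z=s0['eef_pos'][2]-.12+.012-.110
a=np.linspace(0,6.28,200);P=np.array([proj(s,[s0['eef_pos'][0]+.116*np.cos(q),s0['eef_pos'][1]+.116*np.sin(q),z]) for q in a]);print(z,P[P[:,0].argmin()],P[P[:,0].argmax()],P.max(0))
R=Ro.from_quat(s0['tcp_rot']).as_matrix();print((R.T@(np.array([.6495,.153,.32])-s0['eef_pos'])).round(4))
E
```

```text
t 41.17 p [0.6496 0.1519 0.3877] F [-0.4 -1.  -6.1] M [ 0.03 -0.11  0.02] op 0.188 q [ 0.08  0.2   1.43 -0.    1.51  0.86] ff 98.25515270233154
[[0.708, 0.706, -0.0], [0.706, -0.708, -0.0], [-0.001, 0.0, -1.0]]
lid side bbox 298 120 196 102
[298 197] [493 120]
0.1696638393810882 [297.77492643 202.85407665] [380.84842381 203.92071922] [380.84842381 222.59012303]
[ 0.0007 -0.0009  0.0677]
```

The lid hangs level and where predicted (left 298, bottom 222). I'll lower it onto the rim.

Call:
drive_tool:
  moves:
    - [[0, 0, 0], [0, -0.0005, 0.015], 0.0]
    - [[0, 0, 0], [0, 0, 0.02], 0.0]
    - [[0, 0, 0], [0, 0, 0.018], 0.0]
    - [[0, 0, 0], [0, 0, 0.01], 0.0]
    - [[0, 0, 0], [0, 0, 0], 0.0]

```text
time: 41.9
eef_pos: [0.6486, 0.1533, 0.3228]
tcp_rot: [0.924, 0.383, -0.002, -0.0]
contact_force: [-0.1, -0.1, -7.3]
opening: 0.192
finger_force: 98.3
```

Call:
drive_tool:
  moves:
    - [[0, 0, 0], [0, 0, 0.005], 0.0]
    - [[0, 0, 0], [0, 0, 0.004], 0.0]
    - [[0, 0, 0], [0, 0, 0.004], 0.0]
    - [[0, 0, 0], [0, 0, 0.004], 0.0]
    - [[0, 0, 0], [0, 0, 0], 0.0]

```text
time: 42.52
eef_pos: [0.6496, 0.1533, 0.3087]
tcp_rot: [0.924, 0.383, 0.001, 0.0]
contact_force: [0.4, 0.3, -2.3]
opening: 0.189
finger_force: 98.8
```

Call:
drive_tool:
  moves:
    - [[0, 0, 0], [0, 0, 0.007], 0.0]
    - [[0, 0, 0], [0, 0, 0.007], 0.0]
    - [[0, 0, 0], [0, 0, 0.006], 0.0]
    - [[0, 0, 0], [0, 0, 0], 0.0]
    - [[0, 0, 0], [0, 0, 0], 0.0]

```text
time: 43.15
eef_pos: [0.6493, 0.1533, 0.2878]
tcp_rot: [0.924, 0.383, 0.0, 0.0]
contact_force: [-0.2, 0.7, -2.7]
opening: 0.185
finger_force: 98.8
```

```bash
python3 -c "
from h import *
st()"
```

```text
t 43.15 p [0.6493 0.1533 0.2878] F [-0.2  0.7 -2.7] M [ 0.06 -0.02 -0.01] op 0.185 q [0.08 0.24 1.56 0.   1.34 0.87] ff 98.84665489196777
[[0.707, 0.707, 0.0], [0.707, -0.707, 0.0], [0.0, 0.0, -1.0]]
```

Call:
drive_tool:
  moves:
    - [[0, 0, 0], [0, 0, 0.007], 0.0]
    - [[0, 0, 0], [0, 0, 0], 0.0]
    - [[0, 0, 0], [-0.015, 0, 0], 0.0]
    - [[0, 0, 0], [-0.025, 0, 0], 0.0]
    - [[0, 0, 0], [-0.025, 0, 0], 0.0]

```text
time: 43.78
eef_pos: [0.6022, 0.1063, 0.2809]
tcp_rot: [0.924, 0.383, -0.0, 0.0]
contact_force: [-0.1, -0.5, -2.1]
opening: 0.192
finger_force: 98.8
```

Call:
drive_tool:
  moves:
    - [[0, 0, 0], [-0.03, 0, 0], 0.0]
    - [[0, 0, 0], [-0.03, 0, 0], 0.0]
    - [[0, 0, 0], [-0.025, 0, 0], 0.0]
    - [[0, 0, 0], [0, 0, -0.025], 0.0]
    - [[0, 0, 0], [0, 0, -0.025], 0.0]

```text
time: 44.4
eef_pos: [0.5421, 0.0464, 0.3314]
tcp_rot: [0.924, 0.382, -0.0, 0.0]
contact_force: [0.4, 0.9, -2.7]
opening: 0.19
finger_force: 98.8
```

Call:
drive_tool:
  moves:
    - [[0, 0, 0], [0.0144, -0.04, 0], 0.0]
    - [[0, 0, 0], [0.0144, -0.04, 0], 0.0]
    - [[0, 0, 0], [0.0144, -0.04, 0], 0.0]
    - [[0, 0, 0], [0.0144, -0.04, 0], 0.0]
    - [[0, 0, 0], [0.0144, -0.04, 0], 0.0]

```text
time: 45.02
eef_pos: [0.4515, 0.2399, 0.3311]
tcp_rot: [0.924, 0.383, 0.001, 0.0]
contact_force: [0.4, -0.3, -1.4]
opening: 0.191
finger_force: 98.9
```

Call:
drive_tool:
  moves:
    - [[0, 0, 0], [0.0144, -0.04, 0], 0.0]
    - [[0, 0, 0], [0.0144, -0.04, 0], 0.0]
    - [[0, 0, 0], [0.0144, -0.043, 0], 0.0]
    - [[0, 0, -0.172], [0, 0, 0], 0.0]
    - [[0, 0, -0.172], [0, 0, 0], 0.0]

```text
time: 45.65
eef_pos: [0.3953, 0.3569, 0.331]
tcp_rot: [0.843, 0.538, 0.0, 0.0]
contact_force: [0.2, -0.4, -2.4]
opening: 0.191
finger_force: 98.9
```

Call:
drive_tool:
  moves:
    - [[0, 0, -0.172], [0, 0, 0], 0.0]
    - [[0, 0, -0.172], [0, 0, 0], 0.0]
    - [[0, 0, -0.172], [0, 0, 0], 0.0]
    - [[0, 0, 0], [0, 0, 0], 0.0]
    - [[0, 0, 0], [0, 0, 0], 0.0]

```text
time: 46.28
eef_pos: [0.396, 0.3566, 0.3309]
tcp_rot: [0.681, 0.732, 0.0, 0.0]
contact_force: [0.4, -0.8, -3.1]
opening: 0.193
finger_force: 98.9
```

```bash
python3 - <<'E'
from h import *
s0=st();s=snap('side','s15');t=snap('top','t15');w=snap('wrist','w15')
im=t['image'];hsv=cv2.cvtColor(im,cv2.COLOR_RGB2HSV);H,S,V=[hsv[...,i].astype(int) for i in range(3)]
m=((H>17)&(H<28)&(S>150)&(V>60)).astype(np.uint8); m[280:]=0;m[:,:205]=0;m[:,310:]=0
m=cv2.morphologyEx(m,cv2.MORPH_OPEN,np.ones((15,15),np.uint8))
k=max(cv2.findContours(m,0,1)[0],key=cv2.contourArea);e=cv2.fitEllipse(k);print('lid',e,ray(t,*e[0],.1),cv2.boundingRect(k))
# hook arms in first wrist/side
g=cv2.cvtColor(im,cv2.COLOR_RGB2GRAY)
for v in (224,236,248): print(v,g[v,145:200].tolist())
E
```

```text
t 46.27 p [0.396  0.3566 0.3309] F [ 0.4 -0.8 -3.1] M [ 0.1   0.03 -0.  ] op 0.193 q [ 0.54 -0.08  1.83 -0.    1.4   0.47] ff 98.89652967453003
[[-0.072, 0.997, 0.0], [0.997, 0.072, 0.0], [0.0, 0.0, -1.0]]
lid ((255.40673828125, 198.7890167236328), (80.21170043945312, 83.57037353515625), 76.84647369384766) [0.64853345 0.15435282 0.1       ] (215, 159, 82, 80)
224 [93, 93, 93, 91, 89, 89, 92, 102, 118, 121, 101, 66, 45, 40, 37, 38, 40, 41, 42, 43, 46, 47, 48, 51, 51, 50, 43, 35, 29, 30, 34, 45, 51, 50, 65, 104, 127, 119, 93, 66, 52, 48, 45, 42, 39, 38, 40, 39, 41, 42, 39, 34, 31, 30, 30]
236 [92, 93, 93, 91, 91, 93, 95, 98, 113, 128, 119, 95, 86, 91, 92, 92, 89, 75, 57, 47, 43, 44, 48, 50, 53, 51, 52, 48, 37, 28, 24, 29, 44, 52, 51, 65, 108, 132, 120, 86, 59, 52, 52, 49, 45, 46, 48, 51, 52, 52, 53, 53, 50, 37, 25]
248 [96, 94, 94, 93, 94, 94, 94, 91, 92, 115, 132, 117, 89, 87, 93, 94, 94, 94, 94, 92, 87, 83, 82, 84, 93, 97, 96, 94, 93, 93, 87, 67, 51, 57, 83, 91, 91, 114, 131, 118, 89, 87, 95, 96, 94, 86, 83, 82, 87, 91, 89, 84, 80, 80, 78]
```

The lid is back where it started (fit (0.6485,0.154)). Now I'll check the hook from the standoff.

```bash
python3 - <<'E'
from h import *
t=load('top');w=load('wrist');s=load('side')
for q in [(153.8,224),(181,224),(154.2,236),(182.2,236),(155.1,248),(183,248)]: print(ray(t,*q,.169).round(4))
A=cv2.resize(w['image'],(560,420));B=cv2.resize(s['image'][120:240,200:320],(240,240),interpolation=cv2.INTER_CUBIC)
C=np.zeros((420,800,3),np.uint8);C[:,:560]=A;C[:240,560:]=B;cv2.imwrite('pics/v15.png',C[:,:,::-1])
O=np.array([.516,.366]);a=np.radians(4);ex=np.array([np.cos(a),np.sin(a)]);ey=np.array([-ex[1],ex[0]])
for hx,hy,z in [(62,36,.165),(62,-36,.165),(-43,36,.165),(-43,-36,.165),(-43,36,.19),(-43,-36,.19)]:
    X=[*(O+hx/1e3*ex+hy/1e3*ey),z];print(hx,hy,z,'wrist crop',(proj(w,X)*.875).round(),'side crop',((proj(s,X)-[200,120])*2).round()+[560,0])
E
```

```text
[0.5662 0.4092 0.169 ]
[0.5672 0.3384 0.169 ]
[0.5347 0.4068 0.169 ]
[0.5357 0.3341 0.169 ]
[0.5034 0.4032 0.169 ]
[0.5043 0.3309 0.169 ]
62 36 0.165 wrist crop [467. 159.] side crop [767.  95.]
62 -36 0.165 wrist crop [453. 230.] side crop [775. 114.]
-43 36 0.165 wrist crop [356. 159.] side crop [701. 101.]
-43 -36 0.165 wrist crop [350. 230.] side crop [707. 120.]
-43 36 0.19 wrist crop [363. 164.] side crop [700.  86.]
-43 -36 0.19 wrist crop [356. 240.] side crop [706. 105.]
```

View pics/v15.png

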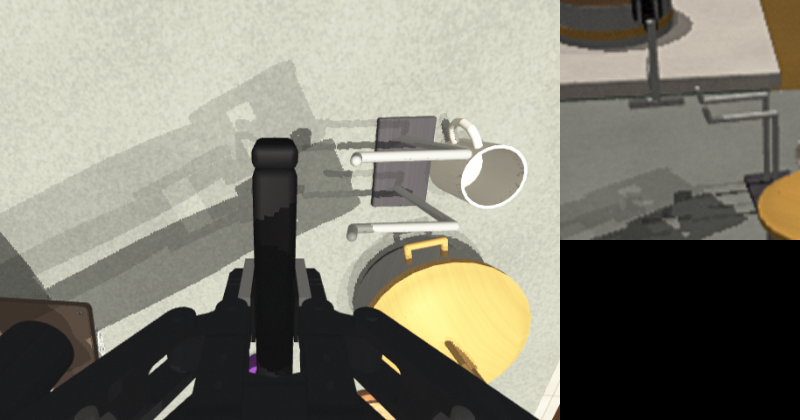

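The tips are at crop (357,159) and (351,233), as predicted, so the stand's origin is about (0.515,0.368). I'll lower in front of it, move in and hang the lifter.

Call:
drive_tool:
  moves:
    - [[0, 0, 0], [0.0028, 0, 0.03], 0.0]
    - [[0, 0, 0], [0, 0, 0.04], 0.0]
    - [[0, 0, 0], [0, 0, 0.037], 0.0]
    - [[0, 0, 0], [0, 0, 0], 0.0]
    - [[0, 0, 0], [0, 0, 0], 0.0]

```text
time: 47.05
eef_pos: [0.3967, 0.3603, 0.2255]
tcp_rot: [0.68, 0.733, 0.001, 0.0]
contact_force: [0.7, -0.2, -2.0]
opening: 0.19
finger_force: 98.9
```

Call:
drive_tool:
  moves:
    - [[0, 0, 0], [0, 0.02, 0], 0.0]
    - [[0, 0, 0], [0, 0.025, 0], 0.0]
    - [[0, 0, 0], [0, 0.025, 0], 0.0]
    - [[0, 0, 0], [0, 0.025, 0], 0.0]
    - [[0, 0, 0], [0, 0.024, 0], 0.0]

```text
time: 47.68
eef_pos: [0.5177, 0.369, 0.2257]
tcp_rot: [0.68, 0.733, 0.002, 0.001]
contact_force: [0.9, -0.2, -2.4]
opening: 0.187
finger_force: 98.9
```

Call:
drive_tool:
  moves:
    - [[0, 0, 0], [0, 0, 0], 0.0]
    - [[0, 0, 0], [0, 0, 0.012], 0.0]
    - [[0, 0, 0], [0, 0, 0.012], 0.0]
    - [[0, 0, 0], [0, 0, 0.008], 0.0]
    - [[0, 0, 0], [0, 0, 0], 0.0]

```text
time: 48.3
eef_pos: [0.5135, 0.3685, 0.1902]
tcp_rot: [0.68, 0.733, -0.001, -0.001]
contact_force: [-0.2, -0.0, -1.5]
opening: 0.187
finger_force: 98.8
```

```bash
python3 - <<'E'
from h import *
st()
E
```

```text
t 48.3 p [0.5135 0.3685 0.1902] F [-0.2 -0.  -1.5] M [0.14 0.02 0.  ] op 0.187 q [0.46 0.25 1.74 0.   1.16 0.39] ff 98.84312510490417
[[-0.075, 0.997, -0.003], [0.997, 0.075, -0.001], [-0.001, -0.003, -1.0]]
```

Call:
drive_tool:
  moves:
    - [[0, 0, 0], [0, 0, 0.004], 0.0]
    - [[0, 0, 0], [0, 0, 0.003], 0.0]
    - [[0, 0, 0], [0, 0, 0.002], 0.0]
    - [[0, 0, 0], [0, 0, 0], 0.0]
    - [[0, 0, 0], [0, 0, 0], 0.0]

```text
time: 48.92
eef_pos: [0.5147, 0.3687, 0.1829]
tcp_rot: [0.68, 0.733, 0.0, 0.0]
contact_force: [-0.7, 0.2, -3.6]
opening: 0.188
finger_force: 98.8
```

Call:
drive_tool:
  moves:
    - [[0, 0, 0], [0, 0, 0.002], 0.0]
    - [[0, 0, 0], [0, 0, 0], 0.0]
    - [[0, 0, 0], [0, 0, 0], 0.0]

```text
time: 49.3
eef_pos: [0.5146, 0.3687, 0.1807]
tcp_rot: [0.68, 0.733, -0.0, -0.0]
contact_force: [-0.0, -0.3, -2.8]
opening: 0.19
finger_force: 98.8
```

```bash
python3 - <<'E'
from h import *
st()
E
```

```text
t 49.3 p [0.5146 0.3687 0.1807] F [-0.  -0.3 -2.8] M [ 0.1  -0.06  0.03] op 0.19 q [0.46 0.26 1.74 0.   1.14 0.39] ff 98.84969830513
[[-0.075, 0.997, -0.0], [0.997, 0.075, -0.0], [-0.0, -0.0, -1.0]]
```

Call:
drive_tool:
  moves:
    - [[0, 0, 0], [0, 0, 0.002], 0.0]
    - [[0, 0, 0], [0, 0, 0], 0.0]
    - [[0, 0, 0], [0, 0, 0], 0.0]

```text
time: 49.68
eef_pos: [0.5148, 0.3688, 0.1795]
tcp_rot: [0.68, 0.733, 0.0, 0.0]
contact_force: [-1.4, 0.4, 2.3]
opening: 0.189
finger_force: 99.5
```

Call:
drive_tool:
  moves:
    - [[0, 0, 0], [0, 0, 0.001], 0.0]
    - [[0, 0, 0], [0, 0, 0], 0.0]
    - [[0, 0, 0], [0, 0, 0], 0.0]

```text
time: 50.05
eef_pos: [0.5148, 0.3689, 0.1795]
tcp_rot: [0.68, 0.733, 0.0, 0.0]
contact_force: [-2.6, -1.7, 5.8]
opening: 0.196
finger_force: 100.1
```

Handle contact came at z 0.1795, as expected for both arms. I'll open gently and rise.

Call:
drive_tool:
  moves:
    - [[0, 0, 0], [0, 0, 0], 0.022]
    - [[0, 0, 0], [0, 0, 0], 0.03]
    - [[0, 0, 0], [0, 0, 0], 0.04]
    - [[0, 0, 0], [0, 0, 0], 0.05]
    - [[0, 0, 0], [0, 0, 0], 0.05]

```text
time: 50.68
eef_pos: [0.5146, 0.3687, 0.1776]
tcp_rot: [0.68, 0.733, -0.0, -0.0]
contact_force: [0.7, 0.7, -1.2]
opening: 0.587
finger_force: 0.0
```

Call:
drive_tool:
  moves:
    - [[0, 0, 0], [0, 0, -0.015], 0.05]
    - [[0, 0, 0], [0, 0, -0.03], 0.05]
    - [[0, 0, 0], [0, 0, -0.05], 0.05]
    - [[0, 0, 0], [0, 0, -0.04], 0.05]
    - [[0, 0, 0], [0, 0, 0], 0.05]

```text
time: 51.3
eef_pos: [0.5164, 0.3697, 0.3197]
tcp_rot: [0.68, 0.733, 0.005, 0.002]
contact_force: [0.1, 0.2, 0.2]
opening: 0.583
finger_force: 0.0
```

Call:
drive_tool:
  moves:
    - [[0, 0, 0], [0, -0.03, -0.01], 0.05]
    - [[0, 0, 0], [-0.02, -0.03, 0], 0.05]
    - [[0, 0, 0], [-0.04, -0.01, 0], 0.05]
    - [[0, 0, 0], [-0.04, 0, 0], 0.05]
    - [[0, 0, 0], [-0.04, 0, 0], 0.05]

```text
time: 51.92
eef_pos: [0.4546, 0.2227, 0.3221]
tcp_rot: [0.68, 0.733, -0.0, -0.0]
contact_force: [0.1, -0.1, 0.4]
opening: 0.585
finger_force: 0.0
```

Call:
drive_tool:
  moves:
    - [[0, 0, 0], [-0.04, 0, 0], 0.05]
    - [[0, 0, 0], [-0.04, 0, 0], 0.05]
    - [[0, 0, 0], [-0.04, 0, 0], 0.05]
    - [[0, 0, 0], [0, 0, 0], 0.05]
    - [[0, 0, 0], [0, 0, 0], 0.05]

```text
time: 52.55
eef_pos: [0.464, 0.1045, 0.3224]
tcp_rot: [0.68, 0.733, -0.0, -0.0]
contact_force: [0.0, -0.4, -0.2]
opening: 0.582
finger_force: 0.0
```

```bash
python3 - <<'E'
from h import *
st();t=snap('top','t20');s=snap('side','s20')
O=np.array([.515,.3687]);a=np.radians(94.2);d=np.array([np.cos(a),np.sin(a)])
for n,c in(('top',t),('side',s)):
    ps=[proj(c,[*(O+k*d),.179]) for k in(-.062,0,.071)];print(n,[p.round() for p in ps])
    V=c['image'].max(2);q=np.array(ps);x0,y0=(q.min(0)-25).astype(int);x1,y1=(q.max(0)+25).astype(int)
    m=(V[y0:y1,x0:x1]<40).astype(np.uint8)
    nn,l,st_,ce=cv2.connectedComponentsWithStats(m)
    for i in range(1,nn):
        if st_[i,4]>30: print(st_[i,:4]+[x0,y0,0,0],st_[i,4],cv2.minAreaRect(np.argwhere(l==i)[:,::-1].astype(np.float32)+[np.float32(x0),np.float32(y0)]))
im=t['image'];hsv=cv2.cvtColor(im,cv2.COLOR_RGB2HSV);H,S,V=[hsv[...,i].astype(int) for i in range(3)]
m=((H>17)&(H<28)&(S>150)&(V>60)).astype(np.uint8); m[280:]=0;m[:,:205]=0;m[:,310:]=0
m=cv2.morphologyEx(m,cv2.MORPH_OPEN,np.ones((15,15),np.uint8))
k=max(cv2.findContours(m,0,1)[0],key=cv2.contourArea);e=cv2.fitEllipse(k);print('lid',e[0],ray(t,*e[0],.1))
E
```

```text
t 52.55 p [0.464  0.1045 0.3224] F [ 0.  -0.4 -0.2] M [-0.02  0.   -0.04] op 0.582 q [ 0.01 -0.22  1.96  0.    1.4  -0.07] ff 0.0
[[-0.075, 0.997, -0.001], [0.997, 0.075, 0.001], [0.001, -0.001, -1.0]]
top [array([191., 242.]), array([167., 243.]), array([140., 245.])]
[185 219  16  12] 55 ((193.08956909179688, 225.3323516845703), (11.024147033691406, 14.673519134521484), 81.25383758544922)
[141 221  52  28] 402 ((165.75247192382812, 234.52474975585938), (25.273944854736328, 51.74193572998047), 84.2894058227539)
side [array([288., 178.]), array([285., 169.]), array([282., 160.])]
[256 135  40  45] 489 ((273.4857177734375, 154.08328247070312), (36.97491455078125, 44.88805389404297), 9.727578163146973)
lid (255.21954345703125, 197.2900848388672) [0.65274509 0.15497233 0.1       ]
```

```bash
python3 -c "
from plant import ctrl
print(ctrl.sign_off())"
```

```text
the job is handed in; nothing more can be done
None
```

The job is handed in: both tins are in the dish, the lid is back over it within about 3 mm of its starting position, and the lifter hangs across both hook arms. The final checks were camera fits rather than a viewed picture, the tins could not be seen once covered, and sign-off returned no verdict.

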